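Lay a boiled-egg breakfast place from the tray

ROBOT

A 7-joint arm with a two-finger parallel gripper is mounted at the origin on the work surface. World frame = base frame: x ahead of the robot, y to its left, z up, the work surface at z = 0. Lengths are in m, angles in rad, forces in N, time in s.
With the tool pointing down it reaches from about 0.4 to 0.875 m from the base axis. Payload 6.5 kg.
Tool frame: the origin (TCP) lies midway between the tips of the shut fingers; the grasp point (between the pads) lies manip.grip_point_offset behind it (manip.grip_point_offset is the distance from the TCP to the grasp point, in m); z points along the fingers, y is the line along which they close (so a half turn about z gives the same grasp; the last joint's range is limited). The gripper opens to 88 mm and grips with 3 to 60 N. Pads are 18 mm wide; open, the fingers measure 123 mm over their backs; the gripper's body (75 mm by 187 mm) begins 45 mm behind the grasp point.
Start: joints at [1.117, 0.536, -0.004, 1.538, 0.003, 1.067, -0.071], TCP at [0.246, -0.602, 0.239] pointing down, gripper open.
Joint ranges: [-2.7, 2.7], [-0.37, 2.16], [-1.27, 1.26], [0.24, 2.4], [-1.31, 4.45], [0.19, 1.91], [-2.76, 2.76]. Speed limits (rad/s): [2.39, 2.39, 3.14, 3.14, 3.14, 3.14, 3.14].

INTERFACE

Orientations are given as a unit quaternion [w, x, y, z].
In Python, from cell import manip gives the robot as it stands.
- The arm moves only by the tool play_rows, never from a script. Its argument "plan" is a list of rows, each a list of 7 numbers: the turn, a rotation vector about the tool's x, y, z in units of 6 degrees (1.0 is 6 degrees), then the shift along the tool's x, y, z in units of 25 mm (1.0 is 25 mm), then the finger opening in mm, from 0 to 88.1. A call has 1 to 5 rows; each row shifts and turns the commanded pose from where the row before left it, along the tool's axes as they then stand; what a row does not reach is not made up. A row lasts 1/12 s, in which the tool goes at most 41.7 mm and 7.16 degrees, less where a joint would pass 70% of its speed; a pose out of reach is approached as far as the arm can. A call is refused whole if a number of a shift passes 1 or a number of a turn 1, either way. A call with a gripper value outside its range is refused whole. The fingers move at their own pace and stop on an object; "force" is the grip in N (left out, the last holds). Time passes only in rows, so rows that do not move let the fingers close. It gives the time, the measured TCP pose, the force, the opening and the grip force at its end, in the units of the state.
- manip.read_state(): the state, without advancing time (a new reading comes with each control period).
- manip.snapshot(name): name is "scene" or "top"; returns (picture, depth): 480x640x3 uint8, red, green, blue; 480x640 float32, m along the optical axis (not along the pixel's ray), 0 where there is no reading.
- manip.camera_model(name): a dict with "intrinsics" (3x3 intrinsics, pixels), "D" ([k1, k2, p1, p2, k3] as OpenCV has them; the pictures are not rectified), "R" (3x3) and "t" (3): a world point X has camera coordinates R X + t. Camera axes: x right, y down, z forward; pixel columns grow to the right and rows downward; lengths in m; the calibration is good to about 2 mm. A picture is of the moment at which its call begins. camera_model takes no time and is no camera call.
- manip.close_job(): hands the job in; it is judged then, once.
The state is a dict: "time": time; "joints": joint angles; "qvel": joint speeds; "joint_efforts": joint torques, N m; "tool_pos": TCP position; "eef_rot": TCP orientation; "force": force on the tool from outside, world axes, zero at the start; "moment": the same for the moment, N m; "finger_gap": opening from 0.0 (shut) to 1.0 (fully open); "gripper_force": force on a finger pad.
Only numpy, scipy, OpenCV 4.12 (cv2) and the standard library are available. Lean on these libraries where they do the work, as an engineer would, in place of code of your own. Each camera call takes 0.05 s, during which the arm holds its last target. There are 200 camera calls.

TASK

Lay one breakfast place on the cork mat for the guest who will sit on the chair across the table from you, using the things on the tray. As the guest sees it: the yellow egg cup in the middle of the plate with the egg standing in it, the knife straight alongside the plate about 3 cm to its right, the spoon parallel to the knife about 3 cm further right, both with handles towards the guest and their middles level with the plate's middle, and the blue tumbler upright about 2 cm beyond the tip of the knife's blade, in line with it. Leave the plate where it stands, put the egg into its cup gently, and do not disturb the jam jar or the pepper mill.

Things in the scene. Friction and masses are not known exactly. Their poses are not given: they have to be found in the camera images.
- mat: Cork table mat lying on the table, fixed, 4 mm thick, 300 mm (its x) by 360 mm (its y). Origin: on the table, directly under where the plate's centre stands (not the middle of the mat: the mat reaches from -170 to +130 mm in x and from -150 to +210 mm in y). Its +x points towards the guest's chair, its +y to the guest's right.
- plate: White round breakfast plate standing on the mat, loose, 170 mm across, rim 18 mm high, 0.45 kg, with a flat middle about 105 mm across. Origin: centre of its underside; the top of its flat middle is 6 mm above it.
- tray: Dark wooden serving tray, fixed, 270 mm (its x) by 340 mm (its y), rim 22 mm high and 8 mm thick, with a grip bar along the middle of each short end (top 25 mm high). Origin: on the table under its middle; its floor is 8 mm above the table. The things to lay stand or lie on it: knife and spoon along its x on its +y half, the others on its -y half.
- egg_cup: Yellow egg cup on a foot, upright on the tray, 52 mm high, loose. Round: foot 44 mm, stem 20 mm, bowl widening to 54 mm outside and 46 mm inside at the rim; the bowl is 28 mm deep. Origin: centre of its underside, z up.
- egg: Brown boiled egg, 43 mm across, 56 mm long, 60 g, upright in one hole of a fixed light-wood two-egg rack on the tray (104 by 56 by 16 mm, its top 24 mm above the table and 17 mm below the egg's centre; the other hole is empty). Origin: the egg's centre; z: its long axis. Seated in the egg cup its centre is about 53 mm above the cup's underside.
- glass: Blue tumbler without handle, upright on the tray, 80 mm high, 60 mm across at the rim narrowing to 48 mm at the foot, about 0.18 kg, loose. Origin: centre of its underside, z up.
- knife: Breakfast knife lying flat, 165 mm long: black handle 75 mm long, 14 mm wide, 11 mm high, then a round-ended steel blade 17 mm wide. Origin: middle of its length, on its underside; +x points from handle to blade tip, z up; the handle spans x = -82 to -8 mm, centre of mass near x = -25 mm. On the tray its handle points roughly to the guest's side.
- spoon: Egg spoon lying flat, 141 mm long: black handle 70 mm long, 12 mm wide, 10 mm high, thin steel neck, round steel bowl 31 mm across. Origin: near the middle of its length, on its underside; +x points from handle to bowl, z up; the handle spans x = -72 to -3 mm, centre of mass near x = -13 mm. On the tray its handle points roughly to the guest's side.
- jam_jar: Bystander: jam jar with red lid, 66 mm across, 85 mm high, on the table near the guest's edge. Origin: centre of its underside. Not to be disturbed.
- pepper_mill: Bystander: turned wooden pepper mill, 54 mm across, 126 mm high, on the table near the guest's edge. Origin: centre of its underside. Not to be disturbed.
There are look-alikes about, which are no part of the job. What is shaped like the spoon but orange or red is not meant.

How it is judged:
At the end, for the whole second after the job is handed in: At rest, upright or flat: egg cup within 18 mm of plate centre, egg in it; knife 105-137 mm right of mat origin, level within 25 mm; spoon 30-62 mm right of knife; parallel within 0.17 rad, handles to guest; tumbler 114-152 mm beyond knife's middle, within 20 mm of its line; plate within 18 mm (horizontal distance between plate and mat below 0.018 m and horizontal distance between egg_cup and plate below 0.018 m and z of egg_cup in the frame of plate between 0.002 and 0.009 m and angle between each of egg_cup, knife, spoon, glass's own z axis and vertical below 0.1 rad and horizontal distance between egg and egg_cup below 0.009 m and z of egg in the frame of egg_cup between 0.044 and 0.064 m and angle between egg's own z axis and vertical below 0.5 rad and y of knife in the frame of mat between 0.105 and 0.137 m and x of knife in the frame of mat between -0.025 and 0.025 m and angle between the x axis of knife and the x axis of mat, either way round below 0.17 rad and z of each of knife, spoon, glass in the frame of mat below 0.01 m and y of spoon in the frame of knife between -0.062 and -0.03 m and x of spoon in the frame of mat between -0.03 and 0.03 m and angle between the x axis of spoon and the x axis of knife, either way round below 0.2 rad and x of glass in the frame of spoon above 0.05 m and x of glass in the frame of knife between 0.114 and 0.152 m and y of glass in the frame of knife between -0.02 and 0.02 m and x of glass in the frame of mat below -0.08 m and linear speed of each of egg, egg_cup, glass, knife, spoon below 0.02 m/s); the robot touches nothing.
It fails at once if the jam jar or the pepper mill is knocked or moved more than 15 mm (distance of any of jam_jar, pepper_mill from where it was at the start of the episode above 0.015 m).
It fails at once if the egg is dropped or pressed into its cup harder than 30 N (contact force between egg and egg_cup above 30 N).
It also fails if it takes over 144 s, if anything falls off the work surface, if the arm or the gripper's body presses on something with over 40 N, if the wrist force passes 120 N, or if a joint passes its speed limit or range.

## Working session

There is one attempt and no reset: what is moved stays moved. The work goes in short steps, Python scripts to look and compute and a tool call to move; the robot and the scene stay as the last step left them, time stands still between calls to the robot, and variables do not carry over. Pictures are saved under pics/ and viewed, at most 18 in all, crops included, and the job is handed in when it is done.

Besides the shell and the picture viewer there is one more tool, called after "Emit:" as name(argument=value, ...) on one line, values as JSON. play_rows: Moves the arm, as the interface text tells. Its arguments: {"type":"object","properties":{"plan":{"type":"array","items":{"type":"array","items":{"type":"number"}}},"force":{"type":"number"}},"required":["plan"]}

```bash
ls; mkdir -p pics
cat > h.py <<'E'
import numpy as np, cv2
from cell import manip
def snap(n,f=None):
    p,d=manip.snapshot(n)
    if f: cv2.imwrite('pics/'+f,p[:,:,::-1])
    return p,d
def ray(n,uv):
    c=manip.camera_model(n);R=np.array(c['R']);t=np.array(c['t'])
    q=cv2.undistortPoints(np.array(uv,float).reshape(-1,1,2),np.array(c['intrinsics']),np.array(c['D'])).reshape(-1,2)
    d=np.c_[q,np.ones(len(q))]
    return -R.T@t, d@R
def onplane(n,uv,z):
    o,d=ray(n,uv); return o+d*((z-o[2])/d[:,2])[:,None]
def depthpt(n,uv,dep):
    o,d=ray(n,uv); return o+d*np.asarray(dep)[:,None]
E
python3 - <<'E'
from h import *
for n in('scene','top'):
    p,d=snap(n,n+'0.png'); np.save(n+'0.npy',d); c=manip.camera_model(n); print(n,c,(d>0).mean())
print(manip.read_state(), manip.grip_point_offset)
E
```

```text
pics
scene {'intrinsics': array([[577.49584984,   0.        , 324.08846854],
       [  0.        , 577.49584984, 229.03131381],
       [  0.        ,   0.        ,   1.        ]]), 'D': array([-0.15387648,  0.        ,  0.        ,  0.        ,  0.        ]), 'R': array([[ 0.36703313,  0.93014796, -0.01055706],
       [ 0.75778737, -0.30556381, -0.57653192],
       [-0.53948585,  0.20360632, -0.81700642]]), 't': array([-0.12973467, -0.38567808,  1.76412799])} 0.9961263020833333
top {'intrinsics': array([[485.66548622,   0.        , 325.52097634],
       [  0.        , 485.66548622, 236.52922824],
       [  0.        ,   0.        ,   1.        ]]), 'D': array([-0.04815719,  0.        ,  0.        ,  0.        ,  0.        ]), 'R': array([[-0.02336713, -0.99964189, -0.01304112],
       [-0.99611698,  0.02438833, -0.08459418],
       [ 0.08488194,  0.01101376, -0.99633014]]), 't': array([-0.02738975,  0.55026493,  0.99526769])} 0.9960123697916666
{'time': 0.1, 'joints': array([ 1.11683533,  0.53715533, -0.00444353,  1.53873978,  0.00258114,
        1.06727716, -0.0712123 ]), 'qvel': array([-0.00042368, -0.00237489, -0.00053451, -0.00229229, -0.00099272,
        0.00047449, -0.00066891]), 'joint_efforts': array([ 3.14512930e-03, -5.72083211e+01,  9.94235091e-01, -2.52234954e+01,
       -5.61400771e-02,  1.34055104e-02,  7.33484057e-05]), 'tool_pos': array([ 0.24556823, -0.60124409,  0.23789802]), 'eef_rot': array([-7.61378854e-04,  9.81258427e-01,  1.92694785e-01, -1.99009808e-04]), 'force': array([ 0.11826873, -0.38121451, -0.06776386]), 'moment': array([-0.03287574, -0.00511801, -0.02205747]), 'gripper_force': 0.0, 'finger_gap': 1.0001295648885073} 0.0187
```

View pics/scene0.png

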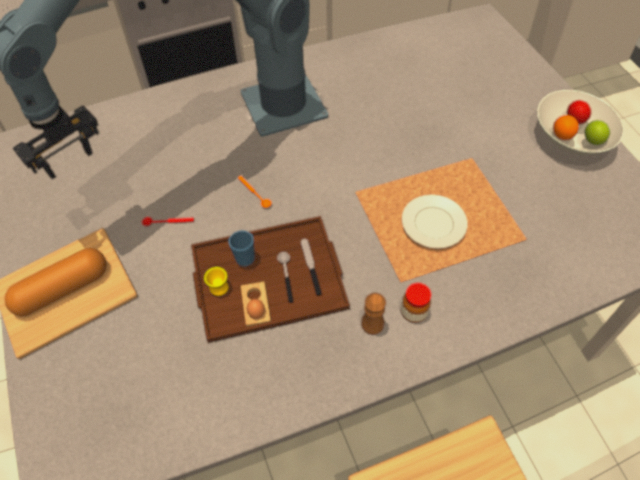

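View pics/top0.png

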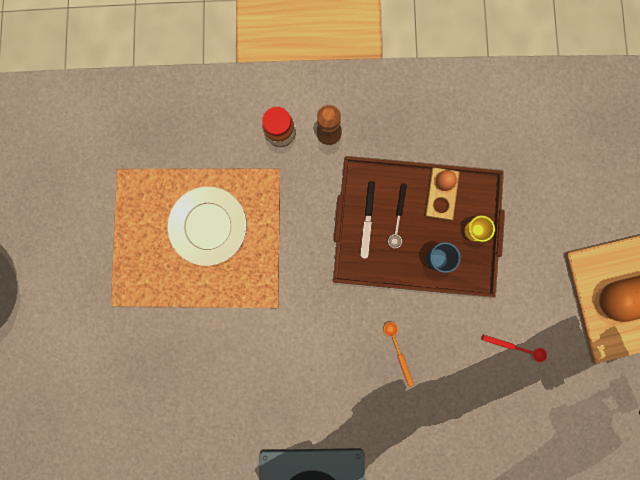

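The top view has world +x up and +y to the left. The plate is at (207,226), the knife at (368,220), the spoon at (398,215), the egg at (446,180), the cup at (480,229) and the glass at (445,258). The scene view shows the same layout. Next I measure positions with masks, using both views plus depth.

```bash
cat > m.py <<'E'
from h import *
def pca(P):
    c=P.mean(0);w,v=np.linalg.eigh(np.cov((P-c).T));return c,v[:,-1]
def comps(mask,roi,mina=15):
    m=np.zeros_like(mask,np.uint8);x0,y0,x1,y1=roi;m[y0:y1,x0:x1]=mask[y0:y1,x0:x1]
    n,l,s,c=cv2.connectedComponentsWithStats(m)
    return [np.argwhere(l==i)[:,::-1] for i in range(1,n) if s[i,4]>=mina]
def big(*a): return max(comps(*a),key=len)
E
python3 - <<'E'
from m import *
R={'top':dict(plate=(150,175,262,280),mat=(95,150,295,325),steel=(355,195,376,262),steels=(385,205,410,252),handk=(362,178,378,212),hands=(394,180,410,212),cup=(462,212,500,246),egg=(432,165,462,195),glass=(425,240,465,275)),
'scene':dict(plate=(395,185,475,255),mat=(345,150,535,285),steel=(298,235,318,272),steels=(274,248,296,276),handk=(300,262,325,298),hands=(280,270,296,305),cup=(198,262,236,302),egg=(240,292,272,322),glass=(225,226,262,272))}
for n in('top','scene'):
    p=cv2.imread(f'pics/{n}0.png');d=np.load(n+'0.npy');H=cv2.cvtColor(p,cv2.COLOR_BGR2HSV).astype(int);h,s,v=[H[...,i] for i in range(3)]
    white=(s<75)&(v>120); M=dict(plate=(s<75)&(v>150),mat=(h<22)&(s>90)&(v>140),steel=white,steels=(s<90)&(v>95),handk=(v<45),hands=(v<45),cup=(h>22)&(h<35)&(s>150)&(v>120),egg=(h<15)&(s>70)&(v>115)&(s<190),glass=(h>90)&(h<125)&(s>60))
    for k,roi in R[n].items():
        try:
            P=big(M[k],roi); X=depthpt(n,P,d[P[:,1],P[:,0]])
            ok=d[P[:,1],P[:,0]]>0; X=X[ok]
            c,a=pca(X[:,:2]); print(n,k,len(P),P.mean(0).round(1),'bb',P.min(0),P.max(0),'xyz',np.median(X,0).round(4),'mean',X.mean(0).round(4),'z5-95',np.percentile(X[:,2],[5,95]).round(4),'ang',np.degrees(np.arctan2(a[1],a[0])).round(1),'ext',(np.percentile(X,98,0)-np.percentile(X,2,0)).round(3))
        except Exception as e: print(n,k,e)
E
```

```text
top plate 4845 [206.6 225.7] bb [168 187] [245 265] xyz [0.58   0.2127 0.0163] mean [0.5796 0.2123 0.0157] z5-95 [0.0083 0.0229] ang -148.0 ext [0.15  0.15  0.017]
top mat 18185 [193.2 240.9] bb [111 168] [279 307] xyz [0.5339 0.2644 0.0042] mean [0.5493 0.2451 0.0042] z5-95 [0.0011 0.0074] ang 85.8 ext [0.292 0.349 0.008]
top steel 303 [365.7 237.2] bb [361 216] [371 257] xyz [ 0.5468 -0.1254  0.0151] mean [ 0.5466 -0.1252  0.0151] z5-95 [0.012  0.0186] ang 172.6 ext [0.082 0.021 0.009]
top steels 207 [395.1 236.7] bb [388 215] [401 247] xyz [ 0.5416 -0.1892  0.0151] mean [ 0.5462 -0.1873  0.015 ] z5-95 [0.01   0.0198] ang 169.2 ext [0.063 0.027 0.012]
top handk 142 [369.8 195.3] bb [365 182] [374 211] xyz [ 0.6377 -0.1374  0.0187] mean [ 0.6352 -0.1364  0.0187] z5-95 [0.0154 0.0217] ang 172.5 ext [0.061 0.017 0.008]
top hands 141 [400.9 197.9] bb [396 184] [405 211] xyz [ 0.6281 -0.2021  0.0173] mean [ 0.6283 -0.2023  0.0173] z5-95 [0.0131 0.0209] ang 168.3 ext [0.056 0.019 0.013]
top cup 278 [479.8 228.8] bb [469 216] [494 241] xyz [ 0.5553 -0.3573  0.0576] mean [ 0.5556 -0.3575  
[... 1089 characters left out ...]
5 282.7] bb [314 277] [318 288] xyz [ 0.6384 -0.1342  0.0176] mean [ 0.6376 -0.134   0.0179] z5-95 [0.0155 0.0201] ang 173.7 ext [0.033 0.006 0.005]
scene hands max() iterable argument is empty
scene cup 384 [215.7 277.8] bb [203 266] [227 291] xyz [ 0.55   -0.3532  0.0447] mean [ 0.5511 -0.3538  0.0424] z5-95 [0.0083 0.0617] ang -176.2 ext [0.083 0.052 0.057]
scene egg 351 [255.2 306. ] bb [247 292] [264 318] xyz [ 0.6684 -0.2886  0.0536] mean [ 0.6588 -0.2892  0.0457] z5-95 [0.0067 0.0669] ang 170.0 ext [0.081 0.038 0.063]
scene glass 579 [242.2 247. ] bb [230 232] [252 264] xyz [ 0.4966 -0.2703  0.0604] mean [ 0.5016 -0.2704  0.0586] z5-95 [0.0255 0.0873] ang 173.8 ext [0.055 0.048 0.069]
```

```bash
python3 - <<'E'
from m import *
for n in('top','scene'):
    p=cv2.imread(f'pics/{n}0.png');d=np.load(n+'0.npy');H=cv2.cvtColor(p,cv2.COLOR_BGR2HSV).astype(int);h,s,v=[H[...,i] for i in range(3)]
    u=np.stack(np.meshgrid(np.arange(640),np.arange(480)),-1).reshape(-1,2)
    X=depthpt(n,u,d.ravel());hh,ss,vv=[a.ravel() for a in(h,s,v)]
    def box(x,y,r,z0,z1): return (abs(X[:,0]-x)<r)&(abs(X[:,1]-y)<r)&(X[:,2]>z0)&(X[:,2]<z1)
    def rect(m,nm):
        P=X[m]; (c,wh,a)=cv2.minAreaRect(P[:,:2].astype(np.float32)); print(n,nm,m.sum(),np.round(c,4),np.round(wh,3),round(a,2),'z',np.median(P[:,2]).round(4),'circ',[np.round(q,4) for q in cv2.minEnclosingCircle(P[:,:2].astype(np.float32))])
    rect((hh<22)&(ss>100)&(vv>140)&box(.55,.24,.21,-.02,.012),'mat')
    rect(box(.579,.215,.1,.016,.03),'plate rim')
    rect((hh>20)&(hh<36)&(ss>120)&box(.553,-.355,.04,.05,.07),'cup rim')
    rect(box(.5,-.273,.045,.075,.1),'glass rim')
    rect(box(.658,-.29,.03,.05,.08),'egg top')
    rect(box(.658,-.29,.03,.036,.055),'egg mid')
    # top-tray hi points
    rect(((vv<50)|((ss<75)&(vv>120)))&(abs(X[:,1]+.13)<.03)&(abs(X[:,0]-.59)<.11)&(X[:,2]>.0)&(X[:,2]<.03),'knife')
    rect(((vv<50)|((ss<90)&(vv>95)))&(abs(X[:,1]+.192)<.03)&(abs(X[:,0]-.59)<.10)&(X[:,2]>.0)&(X[:,2]<.03),'spoon')
    rect(box(.72,-.02,.14,.05,.2)&(X[:,1]<.04),'mill?'); 
    rect(box(.72,.10,.09,.05,.2)&(X[:,1]>.03),'jar')
E
python3 - <<'E'
import cv2
p=cv2.imread('pics/top0.png')[150:300,330:510]
cv2.imwrite('pics/crop0.png',cv2.resize(p,None,fx=4,fy=4,interpolation=cv2.INTER_CUBIC))
E
```

```text
top mat 17983 [0.5582 0.2416] [0.363 0.302] 88.49 z 0.0042 circ [array([0.5575, 0.2402]), np.float64(0.2324)]
top plate rim 2557 [0.5792 0.2112] [0.166 0.167] 50.06 z 0.0194 circ [array([0.5798, 0.2116]), np.float64(0.0848)]
top cup rim 183 [ 0.555  -0.3572] [0.052 0.051] 87.36 z 0.0594 circ [array([ 0.5553, -0.3574]), np.float64(0.0272)]
top glass rim 245 [ 0.498  -0.2743] [0.058 0.059] 36.09 z 0.087 circ [array([ 0.4985, -0.2747]), np.float64(0.0304)]
top egg top 267 [ 0.6595 -0.2916] [0.036 0.037] 87.56 z 0.0615 circ [array([ 0.6597, -0.2937]), np.float64(0.0205)]
top egg mid 109 [ 0.6589 -0.2927] [0.039 0.039] 75.39 z 0.0489 circ [array([ 0.6599, -0.2937]), np.float64(0.0213)]
top knife 527 [ 0.5843 -0.1298] [0.016 0.161] 82.96 z 0.0167 circ [array([ 0.5843, -0.1301]), np.float64(0.0806)]
top spoon 384 [ 0.5918 -0.1915] [0.028 0.136] 83.64 z 0.0164 circ [array([ 0.5914, -0.195 ]), np.float64(0.0687)]
top mill? 815 [ 0.7797 -0.0183] [0.115 0.051] 89.11 z 0.1133 circ [array([ 0.7809, -0.0157]), np.float64(0.0604)]
top jar 746 [0.7798 0.0584] [0.059 0.056] 0.28 z 0.0846 circ [array(
[... 494 characters left out ...]
4(0.0316)]
scene egg top 208 [ 0.6657 -0.2903] [0.039 0.034] 66.17 z 0.061 circ [array([ 0.6643, -0.2901]), np.float64(0.02)]
scene egg mid 107 [ 0.6701 -0.2924] [0.042 0.03 ] 77.06 z 0.0475 circ [array([ 0.6639, -0.291 ]), np.float64(0.0215)]
scene knife 255 [ 0.585  -0.1254] [0.017 0.169] 83.7 z 0.0154 circ [array([ 0.5848, -0.1263]), np.float64(0.0849)]
scene spoon 199 [ 0.5869 -0.1958] [0.028 0.147] 72.77 z 0.0155 circ [array([ 0.5887, -0.1898]), np.float64(0.0737)]
scene mill? 757 [ 0.7851 -0.0163] [0.114 0.054] 88.65 z 0.0911 circ [array([ 0.7881, -0.0144]), np.float64(0.0594)]
scene jar 531 [0.782  0.0577] [0.055 0.055] 89.77 z 0.0844 circ [array([0.7861, 0.0556]), np.float64(0.0325)]
```

View pics/crop0.png

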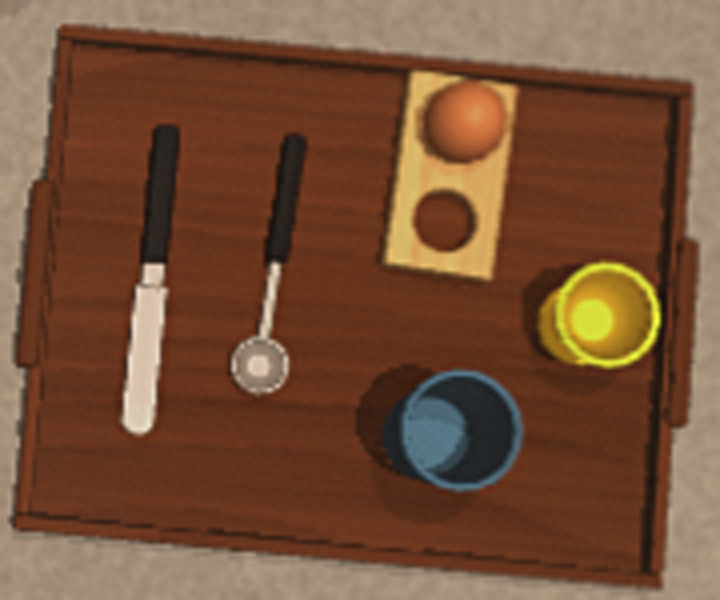

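The crop confirms the poses. The knife's middle is at (0.585,-0.128), tilted about 7°, and the spoon is at (0.590,-0.192), tilted about 10°. The egg is in the upper hole of the rack. First I align the yaw.

Emit:
play_rows(plan=[[0, 0, 0.98, 0, 0, 0, 60], [0, 0, 0.98, 0, 0, 0, 50], [0, 0, 0.98, 0, 0, 0, 40], [0, 0, 0.98, 0, 0, 0, 40], [0, 0, 0.98, 0, 0, 0, 40]], force=20)

```text
time: 0.52
tool_pos: [0.2456, -0.6014, 0.2382]
eef_rot: [-0.0, 0.998, -0.065, -0.0]
force: [0.1, -0.8, 0.1]
finger_gap: 0.649
gripper_force: 0.0
```

```bash
cat > go.py <<'E'
import sys,numpy as np
from cell import manip
from scipy.spatial.transform import Rotation as Ro
def st():
    s=manip.read_state();q=s['eef_rot'];R=Ro.from_quat([q[1],q[2],q[3],q[0]]).as_matrix();return s,R
def go(x,y,z,yaw):
    s,R=st();c,n=np.cos(np.radians(yaw)),np.sin(np.radians(yaw))
    T=np.array([[c,n,0],[n,-c,0],[0,0,-1.]])
    rv=Ro.from_matrix(R.T@T).as_rotvec(degrees=True)/6
    d=np.array([x,y,z])-s['tool_pos']
    print('t',round(s['time'],2),'pos',s['tool_pos'].round(4),'turn',rv.round(2),'shift now-axes',(R.T@d/.025).round(2),'shift target-axes',(T.T@d/.025).round(2),'F',s['force'].round(1),'gap',round(s['finger_gap']*88.1,1),'gf',round(float(s['gripper_force']),1))
if __name__=='__main__': go(*map(float,sys.argv[1:]))
E
python3 go.py .610 -.131 .06 -7.2
```

```text
t 0.52 pos [ 0.2456 -0.6014  0.2382] turn [-0.01  0.   -0.05] shift now-axes [ 12.01 -20.55   7.14] shift target-axes [ 12.1  -20.49   7.13] F [ 0.1 -0.8  0.1] gap 57.2 gf 0.0
```

Emit:
play_rows(plan=[[0, 0, 0, 0.6, -1, 0, 40], [0, 0, 0, 0.6, -1, 0, 40], [0, 0, 0, 0.6, -1, 0, 40], [0, 0, 0, 0.6, -1, 0, 40], [0, 0, 0, 0.6, -1, 0, 40]])

```text
time: 0.93
tool_pos: [0.3363, -0.4856, 0.2383]
eef_rot: [-0.0, 0.998, -0.063, -0.0]
force: [0.1, -0.1, -0.3]
finger_gap: 0.453
gripper_force: 0.0
```

Emit:
play_rows(plan=[[0, 0, 0, 0.6, -1, 0, 40], [0, 0, 0, 0.6, -1, 0, 40], [0, 0, 0, 0.6, -1, 0, 40], [0, 0, 0, 0.6, -1, 0, 40], [0, 0, 0, 0.6, -1, 0, 40]])

```text
time: 1.35
tool_pos: [0.4263, -0.371, 0.2384]
eef_rot: [-0.0, 0.998, -0.063, -0.0]
force: [-0.2, 0.4, -0.8]
finger_gap: 0.455
gripper_force: 0.0
```

Emit:
play_rows(plan=[[0, 0, 0, 0.6, -1, 0, 40], [0, 0, 0, 0.6, -1, 0, 40], [0, 0, 0, 0.6, -1, 0, 40], [0, 0, 0, 0.6, -1, 0, 40], [0, 0, 0, 0.6, -1, 0, 40]])

```text
time: 1.77
tool_pos: [0.5163, -0.2564, 0.2384]
eef_rot: [-0.0, 0.998, -0.063, -0.0]
force: [0.6, -0.1, -0.2]
finger_gap: 0.454
gripper_force: 0.0
```

Emit:
play_rows(plan=[[0, 0, 0, 0.6, -1, 0.8, 40], [0, 0, 0, 0.6, -1, 0.8, 40], [0, 0, 0, 0.6, -1, 0.8, 40], [0, 0, 0, 0.6, -1, 0.8, 40], [0, 0, 0, 0.6, -1, 0.8, 40]])

```text
time: 2.18
tool_pos: [0.6063, -0.1419, 0.1374]
eef_rot: [-0.0, 0.998, -0.063, -0.0]
force: [-0.1, 0.2, 0.1]
finger_gap: 0.451
gripper_force: 0.0
```

Emit:
play_rows(plan=[[0, 0, 0, 0, -0.5, 0.5, 40], [0, 0, 0, 0, 0, 0.5, 35], [0, 0, 0, 0, 0, 0.5, 35], [0, 0, 0, 0, 0, 0.5, 35], [0, 0, 0, 0, 0, 0, 35]])

```text
time: 2.6
tool_pos: [0.6049, -0.133, 0.0863]
eef_rot: [0.001, 0.998, -0.064, -0.002]
force: [-0.1, 0.4, 0.4]
finger_gap: 0.396
gripper_force: 0.0
```

```bash
python3 go.py .610 -.131 .011 -7.2; python3 -c "
from h import *
snap('scene','s1.png');p,d=snap('top','t1.png')
for n in('s1','t1'):
    p=cv2.imread('pics/%s.png'%n); r=p[190:340,200:380] if n=='s1' else p[150:300,310:490]
    cv2.imwrite('pics/%sc.png'%n,cv2.resize(r,None,fx=3,fy=3))
cv2.imwrite('pics/c1.png',np.vstack([cv2.imread('pics/s1c.png')[:290],cv2.imread('pics/t1c.png')[:300]]))
"
```

```text
t 2.6 pos [ 0.6049 -0.133   0.0863] turn [ 0.01  0.04 -0.02] shift now-axes [ 0.2  -0.11  3.01] shift target-axes [ 0.19 -0.1   3.01] F [-0.1  0.4  0.4] gap 34.8 gf 0.0
```

View pics/c1.png

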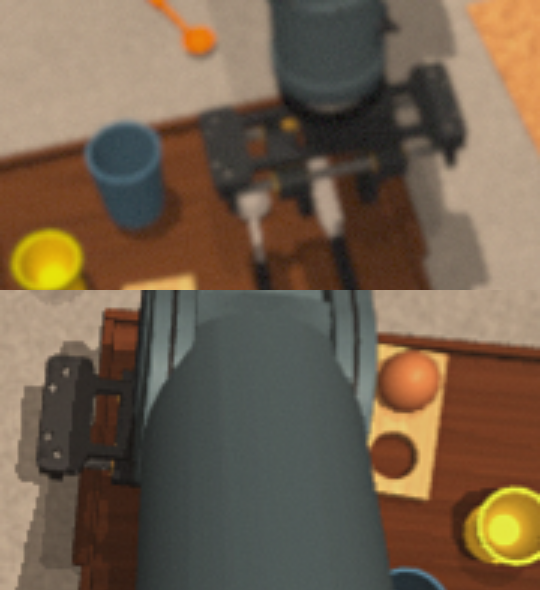

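The scene view shows the fingers straddling the knife handle and the spoon clear of them. I lower and grip.

Emit:
play_rows(plan=[[0, 0, 0, 0.2, -0.1, 0.7, 34], [0, 0, 0, 0, 0, 0.8, 34], [0, 0, 0, 0, 0, 0.8, 34], [0, 0, 0, 0, 0, 0.5, 34], [0, 0, 0, 0, 0, 0.2, 34]])

```text
time: 3.12
tool_pos: [0.6118, -0.1296, 0.0126]
eef_rot: [0.0, 0.998, -0.063, -0.001]
force: [-0.5, -0.2, -0.0]
finger_gap: 0.385
gripper_force: 0.0
```

Emit:
play_rows(plan=[[0, 0, 0, 0, 0, 0, 20], [0, 0, 0, 0, 0, 0, 5], [0, 0, 0, 0, 0, 0, 5], [0, 0, 0, 0, 0, 0, 5], [0, 0, 0, 0, 0, 0, 5]])

```text
time: 3.53
tool_pos: [0.6138, -0.1293, 0.015]
eef_rot: [0.0, 0.998, -0.063, 0.001]
force: [-0.6, -1.0, 4.9]
finger_gap: 0.158
gripper_force: 20.0
```

```bash
python3 go.py .608 .332 .10 -1.5
```

```text
t 3.53 pos [ 0.6138 -0.1293  0.015 ] turn [ 0.   -0.02 -0.95] shift now-axes [ -2.53 -18.28  -3.41] shift target-axes [ -0.71 -18.44  -3.4 ] F [-0.6 -1.   4.9] gap 13.9 gf 20.0
```

Emit:
play_rows(plan=[[0, 0, 0, 0, 0, -0.8, 5], [0, 0, 0, 0, 0, -0.8, 5], [0, 0, -0.5, 0, 0, -1, 5], [0, 0, -0.45, 0, 0, -0.8, 5], [0, 0, 0, 0, 0, 0, 5]])

```text
time: 3.95
tool_pos: [0.6157, -0.1294, 0.1033]
eef_rot: [0.0, 1.0, -0.012, 0.004]
force: [1.0, -0.2, -1.0]
finger_gap: 0.151
gripper_force: 20.0
```

Emit:
play_rows(plan=[[0, 0, 0, 0, -0.92, 0, 5], [0, 0, 0, 0, -0.92, 0, 5], [0, 0, 0, 0, -0.92, 0, 5], [0, 0, 0, 0, -0.92, 0, 5], [0, 0, 0, 0, -0.92, 0, 5]])

```text
time: 4.37
tool_pos: [0.6152, -0.0128, 0.0982]
eef_rot: [-0.0, 1.0, -0.013, -0.0]
force: [0.2, 0.6, -0.6]
finger_gap: 0.156
gripper_force: 20.0
```

Emit:
play_rows(plan=[[0, 0, 0, 0, -0.92, 0, 5], [0, 0, 0, 0, -0.92, 0, 5], [0, 0, 0, 0, -0.92, 0, 5], [0, 0, 0, 0, -0.92, 0, 5], [0, 0, 0, 0, -0.92, 0, 5]])

```text
time: 4.78
tool_pos: [0.6182, 0.1022, 0.0982]
eef_rot: [0.0, 1.0, -0.013, -0.0]
force: [1.0, -0.2, -0.8]
finger_gap: 0.153
gripper_force: 20.0
```

Emit:
play_rows(plan=[[0, 0, 0, 0, -0.92, 0, 5], [0, 0, 0, 0, -0.92, 0, 5], [0, 0, 0, 0, -0.92, 0, 5], [0, 0, 0, 0, -0.92, 0, 5], [0, 0, 0, 0, -0.92, 0, 5]])

```text
time: 5.2
tool_pos: [0.6211, 0.2171, 0.0981]
eef_rot: [0.0, 1.0, -0.013, -0.0]
force: [0.5, -0.3, -0.8]
finger_gap: 0.153
gripper_force: 20.0
```

Emit:
play_rows(plan=[[0, 0, 0, -0.2, -0.92, 0, 5], [0, 0, 0, -0.2, -0.92, 0, 5], [0, 0, 0, -0.1, -0.92, 0, 5], [0, 0, 0, 0, -0.92, 0, 5], [0, 0, 0, 0, 0, 0, 5]])

```text
time: 5.62
tool_pos: [0.6093, 0.3154, 0.0982]
eef_rot: [-0.002, 1.0, -0.01, -0.001]
force: [-0.3, 1.3, -0.3]
finger_gap: 0.155
gripper_force: 20.0
```

```bash
python3 go.py .612 .332 .0105 -1.5; python3 -c "
from h import *
p,d=snap('scene','s2.png');q,e=snap('top','t2.png');np.save('s2.npy',d);np.save('t2.npy',e)
a=cv2.resize(p[140:290,340:540],None,fx=4,fy=4)[:,:,::-1]
cv2.imwrite('pics/c2.png',a)
"
```

```text
t 5.62 pos [0.6093 0.3154 0.0982] turn [-0.04  0.01  0.06] shift now-axes [ 0.1  -0.65  3.51] shift target-axes [ 0.09 -0.67  3.51] F [-0.3  1.3 -0.3] gap 13.6 gf 20.0
```

View pics/c2.png

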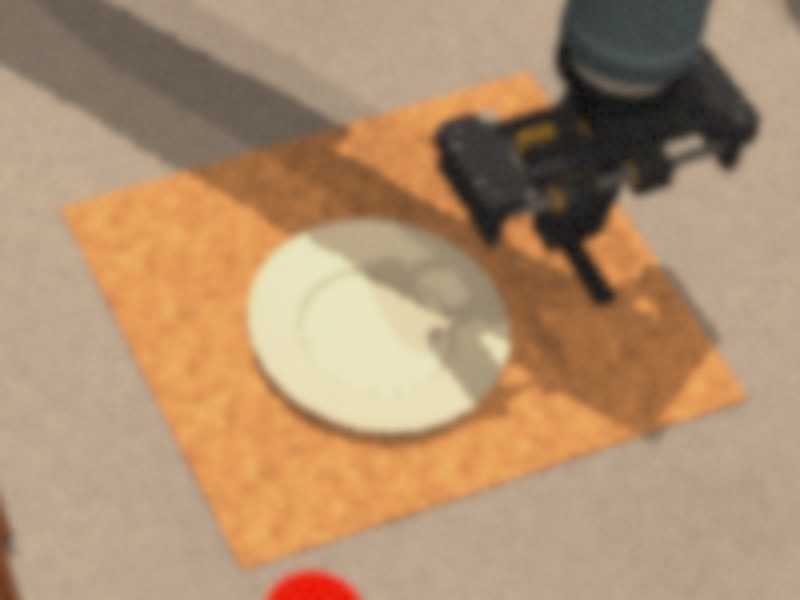

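The knife is held level, with the handle towards the guest. I lower it.

Emit:
play_rows(plan=[[0, 0, 0, 0.1, -0.6, 0, 5], [0, 0, 0, 0, 0, 0.8, 5], [0, 0, 0, 0, 0, 0.9, 5], [0, 0, 0, 0, 0, 0.9, 5], [0, 0, 0, 0, 0, 0.5, 5]])

```text
time: 6.13
tool_pos: [0.6135, 0.3202, 0.0183]
eef_rot: [0.002, 1.0, -0.014, -0.001]
force: [-1.5, -1.1, -1.0]
finger_gap: 0.15
gripper_force: 20.0
```

Emit:
play_rows(plan=[[0, 0, 0, 0, 0, 0.2, 5], [0, 0, 0, 0, 0, 0, 5], [0, 0, 0, 0, 0, 0, 5]])

```text
time: 6.38
tool_pos: [0.6152, 0.3229, 0.0169]
eef_rot: [-0.0, 1.0, -0.013, 0.0]
force: [0.5, 0.8, 0.4]
finger_gap: 0.157
gripper_force: 20.0
```

```bash
python3 go.py .612 .332 .0105 -1.5
```

```text
t 6.38 pos [0.6152 0.3229 0.0169] turn [-0.   -0.01 -0.  ] shift now-axes [-0.14 -0.36  0.26] shift target-axes [-0.14 -0.36  0.26] F [0.5 0.8 0.4] gap 13.8 gf 20.0
```

Emit:
play_rows(plan=[[0, 0, 0, -0.1, -0.35, 0, 5], [0, 0, 0, 0, 0, 0.15, 5], [0, 0, 0, 0, 0, 0.1, 5], [0, 0, 0, 0, 0, 0, 5], [0, 0, 0, 0, 0, 0, 5]])

```text
time: 6.8
tool_pos: [0.6123, 0.3337, 0.011]
eef_rot: [-0.001, 1.0, -0.012, 0.001]
force: [-2.7, 2.7, 4.2]
finger_gap: 0.155
gripper_force: 20.0
```

```bash
python3 go.py .612 .332 .0105 -1.5
```

```text
t 6.8 pos [0.6123 0.3337 0.011 ] turn [-0.02 -0.01  0.01] shift now-axes [-0.01  0.07  0.02] shift target-axes [-0.01  0.07  0.02] F [-2.7  2.7  4.2] gap 13.7 gf 20.0
```

Emit:
play_rows(plan=[[0, 0, 0, 0, 0, 0, 24], [0, 0, 0, 0, 0, 0, 28], [0, 0, 0, 0, 0, -0.5, 28], [0, 0, 0, 0, 0, -1, 30], [0, 0, 0.5, 0, 0, -1, 34]])

```text
time: 7.22
tool_pos: [0.6115, 0.3308, 0.0726]
eef_rot: [0.001, 0.999, -0.039, -0.001]
force: [1.1, -0.3, 0.9]
finger_gap: 0.38
gripper_force: 0.0
```

Emit:
play_rows(plan=[[0, 0, 0.5, 0, 0, -1, 34], [0, 0, 0.5, 0, 0, -0.8, 34], [0, 0, 0, 0.19, 1, 0, 34], [0, 0, 0, 0.19, 1, 0, 34], [0, 0, 0, 0.19, 1, 0, 34]])

```text
time: 7.63
tool_pos: [0.6127, 0.2548, 0.1187]
eef_rot: [-0.0, 0.996, -0.091, 0.001]
force: [0.1, -0.2, -0.1]
finger_gap: 0.389
gripper_force: 0.0
```

Emit:
play_rows(plan=[[0, 0, 0, 0.19, 1, 0, 34], [0, 0, 0, 0.19, 1, 0, 34], [0, 0, 0, 0.19, 1, 0, 34], [0, 0, 0, 0.19, 1, 0, 34], [0, 0, 0, 0.19, 1, 0, 34]])

```text
time: 8.05
tool_pos: [0.6131, 0.1267, 0.1182]
eef_rot: [0.0, 0.996, -0.092, 0.0]
force: [1.0, -0.7, 0.1]
finger_gap: 0.387
gripper_force: 0.0
```

Emit:
play_rows(plan=[[0, 0, 0, 0.19, 1, 0, 34], [0, 0, 0, 0.19, 1, 0, 34], [0, 0, 0, 0.19, 1, 0, 34], [0, 0, 0, 0.19, 1, 0, 34], [0, 0, 0, 0.19, 1, 0, 34]])

```text
time: 8.47
tool_pos: [0.6136, -0.0006, 0.1182]
eef_rot: [0.0, 0.996, -0.092, 0.0]
force: [0.0, -0.2, -0.4]
finger_gap: 0.389
gripper_force: 0.0
```

```bash
python3 go.py .610 -.1965 .06 -10.5
python3 - <<'E'
from m import *
p,d=snap('top','t3.png');q,e=snap('scene','s3.png')
for n,im,dd in(('top',p,d),('scene',q,e)):
    H=cv2.cvtColor(im,cv2.COLOR_RGB2HSV).astype(int).reshape(-1,3)
    u=np.stack(np.meshgrid(np.arange(640),np.arange(480)),-1).reshape(-1,2);X=depthpt(n,u,dd.ravel())
    m=(X[:,2]>.008)&(X[:,2]<.025)&(abs(X[:,0]-.583)<.11)&(X[:,1]>.305)&(X[:,1]<.36)
    P=X[m][:,:2].astype(np.float32);print(n,m.sum(),cv2.minAreaRect(P))
E
```

```text
t 8.47 pos [ 6.136e-01 -6.000e-04  1.182e-01] turn [ 0. -0. -0.] shift now-axes [1.29 7.73 2.33] shift target-axes [1.29 7.73 2.33] F [ 0.  -0.2 -0.4] gap 34.3 gf 0.0
top 586 ((0.5828271508216858, 0.3330499231815338), (0.050084155052900314, 0.21944072842597961), 89.7127456665039)
scene 371 ((0.5829939246177673, 0.3298507630825043), (0.21843978762626648, 0.05351799726486206), 1.490925908088684)
```

Emit:
play_rows(plan=[[0, 0, 0, 0.2, 1, 0, 34], [0, 0, 0, 0.2, 1, 0, 34], [0, 0, 0, 0.2, 1, 0, 34], [0, 0, 0, 0.2, 1, 0, 34], [0, 0, 0, 0.2, 1, 0, 34]])

```text
time: 8.98
tool_pos: [0.6157, -0.1268, 0.1181]
eef_rot: [-0.0, 0.996, -0.091, 0.0]
force: [0.1, -0.0, 0.1]
finger_gap: 0.388
gripper_force: 0.0
```

Emit:
play_rows(plan=[[0, 0, 0, 0.1, 1, 0, 34], [0, 0, 0, 0.1, 1, 0, 34], [0, 0, 0, 0, 0.6, 0, 34], [0, 0, 0, 0, 0, 0.8, 30], [0, 0, 0, 0, 0, 0.8, 30]])

```text
time: 9.4
tool_pos: [0.6096, -0.1924, 0.0786]
eef_rot: [0.0, 0.996, -0.092, 0.002]
force: [0.1, 0.8, -1.4]
finger_gap: 0.336
gripper_force: 0.0
```

Emit:
play_rows(plan=[[0, 0, 0, 0, 0, 0.5, 30], [0, 0, 0, 0, 0, 0, 30], [0, 0, 0, 0, 0, 0, 30]])

```text
time: 9.65
tool_pos: [0.6085, -0.1901, 0.0647]
eef_rot: [-0.0, 0.996, -0.091, -0.001]
force: [-0.2, -0.8, -0.2]
finger_gap: 0.34
gripper_force: 0.0
```

```bash
python3 go.py .610 -.1965 .0125 -10.5; python3 -c "
from h import *
p,d=snap('scene','s4.png');q,e=snap('top','t4.png')
a=cv2.resize(p[215:335,190:350],None,fx=5,fy=5)[:,:,::-1]
b=cv2.resize(p[150:280,345:540],None,fx=4,fy=4)[:,:,::-1]
cv2.imwrite('pics/c4.png',cv2.resize(np.vstack([a[:,:780],b]),None,fx=.5,fy=.5,interpolation=cv2.INTER_AREA))
"
```

```text
t 9.65 pos [ 0.6085 -0.1901  0.0647] turn [-0.    0.01  0.01] shift now-axes [0.11 0.24 2.09] shift target-axes [0.11 0.24 2.09] F [-0.2 -0.8 -0.2] gap 30.0 gf 0.0
```

View pics/c4.png

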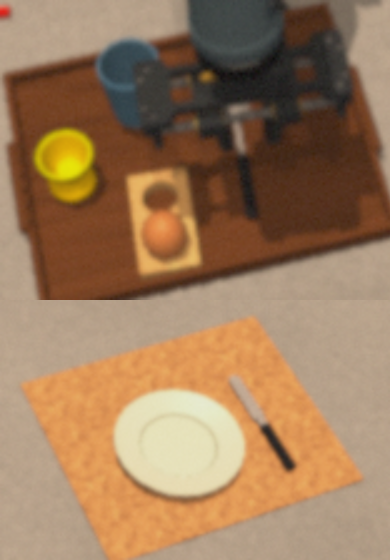

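The knife lies well beside the plate. The gripper is over the spoon handle and clear of the glass, so I descend.

Emit:
play_rows(plan=[[0, 0, 0, -0.1, 0.24, 0.6, 30], [0, 0, 0, 0, 0, 0.6, 30], [0, 0, 0, 0, 0, 0.5, 30], [0, 0, 0, 0, 0, 0.35, 30], [0, 0, 0, 0, 0, 0, 30]])

```text
time: 10.17
tool_pos: [0.6038, -0.1956, 0.0114]
eef_rot: [-0.0, 0.996, -0.091, -0.002]
force: [-0.7, 0.1, -0.9]
finger_gap: 0.34
gripper_force: 0.0
```

Emit:
play_rows(plan=[[0, 0, 0, 0, 0, 0, 15], [0, 0, 0, 0, 0, 0, 4], [0, 0, 0, 0, 0, 0, 4], [0, 0, 0, 0, 0, 0, 4], [0, 0, 0, 0, 0, 0, 4]])

```text
time: 10.58
tool_pos: [0.6057, -0.1966, 0.0144]
eef_rot: [0.0, 0.996, -0.091, 0.001]
force: [-0.3, -0.4, 2.7]
finger_gap: 0.127
gripper_force: 20.0
```

```bash
python3 go.py .607 .379 .10 -1.5
```

```text
t 10.58 pos [ 0.6057 -0.1966  0.0144] turn [ 0.   -0.01 -1.5 ] shift now-axes [ -4.13 -22.65  -3.43] shift target-axes [ -0.55 -23.02  -3.42] F [-0.3 -0.4  2.7] gap 11.2 gf 20.0
```

Emit:
play_rows(plan=[[0, 0, 0, 0, 0, -0.8, 4], [0, 0, 0, 0, 0, -0.8, 4], [0, 0, -0.5, 0, 0, -1, 4], [0, 0, -0.5, 0, 0, -0.8, 4], [0, 0, -0.5, 0, 0, 0, 4]])

```text
time: 11.0
tool_pos: [0.608, -0.1974, 0.1034]
eef_rot: [0.001, 1.0, -0.012, 0.003]
force: [0.8, -0.0, -0.9]
finger_gap: 0.129
gripper_force: 20.0
```

Emit:
play_rows(plan=[[0, 0, 0, 0, -1, 0, 4], [0, 0, 0, 0, -1, 0, 4], [0, 0, 0, 0, -1, 0, 4], [0, 0, 0, 0, -1, 0, 4], [0, 0, 0, 0, -1, 0, 4]])

```text
time: 11.42
tool_pos: [0.6083, -0.0704, 0.099]
eef_rot: [-0.0, 1.0, -0.013, 0.0]
force: [0.7, 0.2, -0.4]
finger_gap: 0.131
gripper_force: 20.0
```

Emit:
play_rows(plan=[[0, 0, 0, 0, -1, 0, 4], [0, 0, 0, 0, -1, 0, 4], [0, 0, 0, 0, -1, 0, 4], [0, 0, 0, 0, -1, 0, 4], [0, 0, 0, 0, -1, 0, 4]])

```text
time: 11.83
tool_pos: [0.6115, 0.0546, 0.099]
eef_rot: [-0.0, 1.0, -0.013, 0.0]
force: [-0.9, -0.3, -0.0]
finger_gap: 0.126
gripper_force: 20.0
```

Emit:
play_rows(plan=[[0, 0, 0, 0, -1, 0, 4], [0, 0, 0, 0, -1, 0, 4], [0, 0, 0, 0, -1, 0, 4], [0, 0, 0, 0, -1, 0, 4], [0, 0, 0, 0, -1, 0, 4]])

```text
time: 12.25
tool_pos: [0.6147, 0.1796, 0.099]
eef_rot: [0.0, 1.0, -0.013, 0.0]
force: [-0.3, -0.5, -0.8]
finger_gap: 0.129
gripper_force: 20.0
```

Emit:
play_rows(plan=[[0, 0, 0, -0.2, -1, 0, 4], [0, 0, 0, -0.2, -1, 0, 4], [0, 0, 0, -0.2, -1, 0, 4], [0, 0, 0, -0.2, -1, 0, 4], [0, 0, 0, 0, -1, 0, 4]])

```text
time: 12.67
tool_pos: [0.5969, 0.3053, 0.0988]
eef_rot: [0.0, 1.0, -0.013, -0.0]
force: [0.4, 0.1, -0.7]
finger_gap: 0.125
gripper_force: 20.0
```

Emit:
play_rows(plan=[[0, 0, 0, 0, -1, 0, 4], [0, 0, 0, 0, -1, 0, 4], [0, 0, 0, 0, -1, 0, 4], [0, 0, 0, 0, 0, 0, 4], [0, 0, 0, 0, 0, 0, 4]])

```text
time: 13.08
tool_pos: [0.599, 0.381, 0.0986]
eef_rot: [-0.0, 1.0, -0.011, -0.0]
force: [0.7, -0.3, -0.7]
finger_gap: 0.131
gripper_force: 20.0
```

```bash
python3 go.py .600 .379 .0105 -1.5
python3 - <<'E'
from m import *
# knife as laid, from earlier unobstructed pictures t4/s4 (colour masks)
for n,f in(('top','t4'),('scene','s4')):
    p=cv2.imread(f'pics/{f}.png');H=cv2.cvtColor(p,cv2.COLOR_BGR2HSV).astype(int);h,s,v=[H[...,i] for i in range(3)]
    u=np.stack(np.meshgrid(np.arange(640),np.arange(480)),-1).reshape(-1,2);X=onplane(n,u,.013)
    roi=(abs(X[:,0]-.583)<.1)&(abs(X[:,1]-.333)<.028)
    m=roi&((v.ravel()<70)|(s.ravel()<75)); P=X[m][:,:2].astype(np.float32);print(n,m.sum(),cv2.minAreaRect(P),P.mean(0))
E
```

```text
t 13.08 pos [0.599  0.381  0.0986] turn [-0.01  0.    0.03] shift now-axes [0.04 0.08 3.52] shift target-axes [0.04 0.08 3.52] F [ 0.7 -0.3 -0.7] gap 11.5 gf 20.0
top 481 ((0.5837694406509399, 0.3332018256187439), (0.015625253319740295, 0.16189223527908325), 89.0193862915039) [0.57940084 0.3326181 ]
scene 177 ((0.5891700387001038, 0.3353932499885559), (0.012622307986021042, 0.15551379323005676), 89.41919708251953) [0.58342844 0.33523464]
```

The knife measures (0.585,0.334), tilted under 1°. I lower the spoon.

Emit:
play_rows(plan=[[0, 0, 0, 0, 0, 0.8, 4], [0, 0, 0, 0, 0, 0.9, 4], [0, 0, 0, 0, 0, 0.8, 4], [0, 0, 0, 0, 0, 0.6, 4], [0, 0, 0, 0, 0, 0.2, 4]])

```text
time: 13.5
tool_pos: [0.5989, 0.3762, 0.0134]
eef_rot: [0.002, 1.0, -0.014, -0.002]
force: [-0.1, -1.1, -0.6]
finger_gap: 0.13
gripper_force: 20.0
```

Emit:
play_rows(plan=[[0, 0, 0, 0, 0, 0.1, 4], [0, 0, 0, 0, 0, 0, 4], [0, 0, 0, 0, 0, 0, 4]])

```text
time: 13.75
tool_pos: [0.6009, 0.3791, 0.0149]
eef_rot: [-0.0, 1.0, -0.013, 0.001]
force: [0.2, -0.3, -1.0]
finger_gap: 0.127
gripper_force: 20.0
```

```bash
python3 go.py .600 .379 .0105 -1.5
```

```text
t 13.75 pos [0.6009 0.3791 0.0149] turn [-0.01 -0.01  0.  ] shift now-axes [-0.03  0.    0.18] shift target-axes [-0.03  0.    0.18] F [ 0.2 -0.3 -1. ] gap 11.2 gf 20.0
```

Emit:
play_rows(plan=[[0, 0, 0, 0, 0, 0.15, 4], [0, 0, 0, 0, 0, 0, 4], [0, 0, 0, 0, 0, 0, 24], [0, 0, 0, 0, 0, 0, 26], [0, 0, 0, 0, 0, -0.5, 26]])

```text
time: 14.17
tool_pos: [0.5984, 0.3778, 0.0206]
eef_rot: [0.001, 1.0, -0.013, -0.002]
force: [-0.4, 0.3, 0.3]
finger_gap: 0.29
gripper_force: 0.0
```

Emit:
play_rows(plan=[[0, 0, 0, 0, 0, -1, 30], [0, 0, 0, 0, 0, -1, 40], [0, 0, 0, 0, 0, -1, 60], [0, 0, 0, 0, 0, -1, 70], [0, 0, 0, 0, 0, -0.5, 76]])

```text
time: 14.58
tool_pos: [0.6016, 0.3799, 0.1397]
eef_rot: [-0.002, 1.0, -0.013, 0.002]
force: [0.8, -0.2, 0.3]
finger_gap: 0.615
gripper_force: 0.0
```

Emit:
play_rows(plan=[[0, 0, 0, 0, 1, 0, 76], [0, 0, 0, 0, 1, 0, 76], [0, 0, 0, 0, 1, 0, 76], [0, 0, 0, 0, 1, 0, 76], [0, 0, 0, 0, 1, 0, 76]])

```text
time: 15.0
tool_pos: [0.5965, 0.2526, 0.1352]
eef_rot: [0.0, 1.0, -0.013, -0.0]
force: [0.9, 0.4, 0.5]
finger_gap: 0.859
gripper_force: 0.0
```

Emit:
play_rows(plan=[[0, 0, 0, 0, 1, 0, 76], [0, 0, 0, 0, 1, 0, 76], [0, 0, 0, 0, 1, 0, 76], [0, 0, 0, 0, 1, 0, 76], [0, 0, 0, 0, 1, 0, 76]])

```text
time: 15.42
tool_pos: [0.5933, 0.1277, 0.1352]
eef_rot: [0.0, 1.0, -0.013, 0.0]
force: [0.9, -0.4, -0.4]
finger_gap: 0.863
gripper_force: 0.0
```

Emit:
play_rows(plan=[[0, 0, 0, 0, 1, 0, 76], [0, 0, 0, 0, 1, 0, 76], [0, 0, 0, 0, 1, 0, 76], [0, 0, 0, 0, 1, 0, 76], [0, 0, 0, 0, 1, 0, 76]])

```text
time: 15.83
tool_pos: [0.5901, 0.0027, 0.1353]
eef_rot: [0.0, 1.0, -0.013, 0.0]
force: [0.4, -0.2, 0.2]
finger_gap: 0.86
gripper_force: 0.0
```

Emit:
play_rows(plan=[[0, 0, 0, 0, 1, 0, 76], [0, 0, 0, 0, 1, 0, 76], [0, 0, 0, 0, 1, 0, 76], [0, 0, 0, 0, 1, 0, 76], [0, 0, 0, 0, 1, 0, 76]])

```text
time: 16.25
tool_pos: [0.5868, -0.1222, 0.1352]
eef_rot: [0.0, 1.0, -0.013, 0.0]
force: [0.0, -0.3, -0.0]
finger_gap: 0.862
gripper_force: 0.0
```

Emit:
play_rows(plan=[[0, 0, 0, -0.2, 1, 0, 76], [0, 0, 0, -0.2, 1, 0, 76], [0, 0, 0, -0.2, 1, 0, 76], [0, 0, 0, -0.2, 1, 0, 76], [0, 0, 0, -0.2, 1, 0, 76]])

```text
time: 16.67
tool_pos: [0.5584, -0.2465, 0.1352]
eef_rot: [-0.0, 1.0, -0.013, 0.0]
force: [0.2, -0.7, -0.3]
finger_gap: 0.859
gripper_force: 0.0
```

Emit:
play_rows(plan=[[0, 0, 0, 0, 1, 0, 76], [0, 0, 0, 0, 1, 0, 76], [0, 0, 0, 0, 1, 0, 76], [0, 0, 0, 0, 1, 0, 76], [0, 0, 0, 0, 0.4, 0, 76]])

```text
time: 17.08
tool_pos: [0.5547, -0.3598, 0.1352]
eef_rot: [0.001, 1.0, -0.015, -0.0]
force: [-0.8, -1.3, -0.1]
finger_gap: 0.86
gripper_force: 0.0
```

Emit:
play_rows(plan=[[0, 0, 0, 0, 0, 0, 76], [0, 0, 0, 0, 0, 0, 76]])

```text
time: 17.25
tool_pos: [0.5561, -0.3543, 0.1348]
eef_rot: [-0.001, 1.0, -0.013, -0.0]
force: [1.7, -0.3, -0.4]
finger_gap: 0.864
gripper_force: 0.0
```

```bash
python3 go.py .557 -.356 .036 -1.5; python3 -c "
from h import *
p,d=snap('scene','s5.png');q,e=snap('top','t5.png');np.save('t5.npy',e)
a=cv2.resize(p[195:330,170:320],None,fx=3,fy=3)[:,:,::-1]
b=cv2.resize(q[150:325,100:290],None,fx=3,fy=3)[:,:,::-1][:,:450]
b=cv2.resize(q[155:320,100:250],None,fx=3,fy=3)[:,:,::-1]
cv2.imwrite('pics/c5.png',np.hstack([np.vstack([a,np.zeros((90,450,3),np.uint8)]),b])[:, :800])
"
```

```text
t 17.25 pos [ 0.5561 -0.3543  0.1348] turn [-0.01  0.    0.  ] shift now-axes [0.04 0.07 3.95] shift target-axes [0.04 0.07 3.95] F [ 1.7 -0.3 -0.4] gap 76.1 gf 0.0
```

View pics/c5.png

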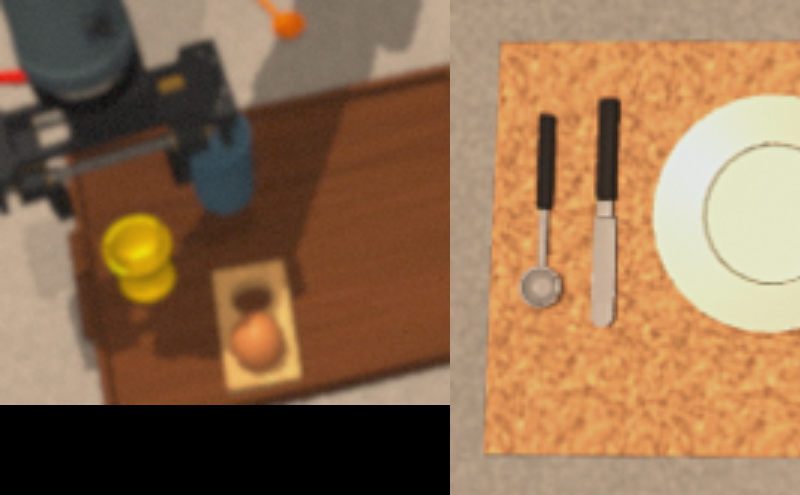

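The knife and spoon lie parallel at the right spacing. The gripper is over the cup and clear of the glass, so I descend.

Emit:
play_rows(plan=[[0, 0, 0, 0, 0, 0.8, 74], [0, 0, 0, 0, 0, 0.8, 74], [0, 0, 0, 0, 0, 0.8, 74], [0, 0, 0, 0, 0, 0.8, 74], [0, 0, 0, 0, 0.05, 0.7, 74]])

```text
time: 17.77
tool_pos: [0.5566, -0.3536, 0.0363]
eef_rot: [-0.001, 1.0, -0.011, -0.0]
force: [0.0, 0.2, -0.9]
finger_gap: 0.845
gripper_force: 0.0
```

Emit:
play_rows(plan=[[0, 0, 0, 0, 0, 0, 74], [0, 0, 0, 0, 0, 0, 60], [0, 0, 0, 0, 0, 0, 50], [0, 0, 0, 0, 0, 0, 45], [0, 0, 0, 0, 0, 0, 45]], force=12)

```text
time: 18.18
tool_pos: [0.557, -0.3568, 0.0389]
eef_rot: [0.001, 1.0, -0.013, 0.001]
force: [-0.6, 0.1, 2.1]
finger_gap: 0.577
gripper_force: 11.7
```

Emit:
play_rows(plan=[[0, 0, 0, 0, 0, 0, 45], [0, 0, 0, 0, 0, 0, 45]])

```text
time: 18.35
tool_pos: [0.5571, -0.3568, 0.0389]
eef_rot: [0.0, 1.0, -0.013, 0.001]
force: [-0.4, 1.0, 6.3]
finger_gap: 0.572
gripper_force: 11.3
```

```bash
python3 go.py .580 .213 .13 -1.5
```

```text
t 18.35 pos [ 0.5571 -0.3568  0.0389] turn [ 0.01 -0.02  0.  ] shift now-axes [  0.34 -22.81  -3.66] shift target-axes [  0.32 -22.81  -3.64] F [-0.4  1.   6.3] gap 50.4 gf 11.3
```

Emit:
play_rows(plan=[[0, 0, 0, 0, 0, -0.4, 45], [0, 0, 0, 0, 0, -0.8, 45], [0, 0, 0, 0, 0, -1, 45], [0, 0, 0, 0, 0, -1, 45], [0, 0, 0, 0, 0, -0.6, 45]])

```text
time: 18.77
tool_pos: [0.5567, -0.3572, 0.1356]
eef_rot: [0.001, 1.0, -0.013, 0.001]
force: [0.2, 0.2, -1.0]
finger_gap: 0.577
gripper_force: 11.9
```

```bash
python3 go.py .580 .213 .13 -1.5; python3 -c "
from h import *
p,d=snap('scene','s6.png')
cv2.imwrite('pics/c6.png',cv2.resize(p[180:330,160:320],None,fx=3,fy=3)[:,:,::-1])
"
```

```text
t 18.77 pos [ 0.5567 -0.3572  0.1356] turn [ 0.01 -0.02  0.  ] shift now-axes [  0.34 -22.83   0.19] shift target-axes [  0.34 -22.83   0.23] F [ 0.2  0.2 -1. ] gap 50.8 gf 11.9
```

View pics/c6.png

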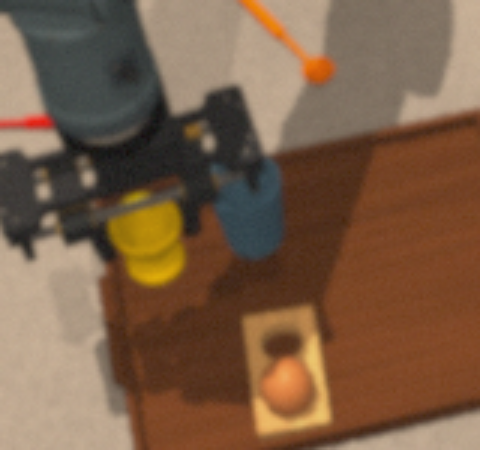

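The cup is held upright. I carry it to the plate.

Emit:
play_rows(plan=[[0, 0, 0, 0, -0.6, 0, 45], [0, 0, 0, 0, -0.9, 0, 45], [0, 0, 0, 0, -1, 0, 45], [0, 0, 0, 0, -1, 0, 45], [0, 0, 0, 0, -1, 0, 45]])

```text
time: 19.23
tool_pos: [0.5575, -0.2411, 0.1307]
eef_rot: [-0.001, 1.0, -0.013, -0.002]
force: [-0.2, 0.2, -1.5]
finger_gap: 0.576
gripper_force: 11.9
```

Emit:
play_rows(plan=[[0, 0, 0, 0.1, -1, 0, 45], [0, 0, 0, 0.1, -1, 0, 45], [0, 0, 0, 0.1, -1, 0, 45], [0, 0, 0, 0, -1, 0, 45], [0, 0, 0, 0, -1, 0, 45]])

```text
time: 19.65
tool_pos: [0.568, -0.1165, 0.1308]
eef_rot: [-0.0, 1.0, -0.012, -0.002]
force: [-0.2, -0.1, -0.5]
finger_gap: 0.573
gripper_force: 11.9
```

Emit:
play_rows(plan=[[0, 0, 0, 0, -1, 0, 45], [0, 0, 0, 0, -1, 0, 45], [0, 0, 0, 0, -1, 0, 45], [0, 0, 0, 0, -1, 0, 45], [0, 0, 0, 0, -1, 0, 45]])

```text
time: 20.07
tool_pos: [0.5708, 0.008, 0.1309]
eef_rot: [-0.0, 1.0, -0.012, -0.002]
force: [0.8, -0.1, -0.0]
finger_gap: 0.578
gripper_force: 11.9
```

Emit:
play_rows(plan=[[0, 0, 0, 0, -1, 0, 45], [0, 0, 0, 0, -1, 0, 45], [0, 0, 0, 0, -1, 0, 45], [0, 0, 0, 0, -1, 0, 45], [0, 0, 0, 0, -1, 0, 45]])

```text
time: 20.48
tool_pos: [0.5738, 0.1325, 0.1308]
eef_rot: [0.0, 1.0, -0.012, -0.002]
force: [1.0, -0.2, -1.3]
finger_gap: 0.576
gripper_force: 11.9
```

Emit:
play_rows(plan=[[0, 0, 0, 0, -0.9, 0, 45], [0, 0, 0, 0, -0.8, 0, 45], [0, 0, 0, 0, -0.6, 0, 45], [0, 0, 0, 0, 0, 0, 45], [0, 0, 0, 0, 0, 0, 45]])

```text
time: 20.9
tool_pos: [0.5764, 0.1884, 0.1315]
eef_rot: [0.0, 1.0, -0.012, -0.001]
force: [0.4, -0.1, -0.8]
finger_gap: 0.576
gripper_force: 11.9
```

```bash
python3 go.py .580 .213 .041 -1.5
python3 - <<'E'
from m import *
for n in('top','scene'):
    p,d=snap(n,n[0]+'7.png');H=cv2.cvtColor(p,cv2.COLOR_RGB2HSV).astype(int)
    m=(H[...,0]>20)&(H[...,0]<36)&(H[...,1]>130)
    P=big(m,(0,0,640,480));X=depthpt(n,P,d[P[:,1],P[:,0]]);print(n,len(P),np.percentile(X,[2,50,98],axis=0).round(4))
E
```

```text
t 20.9 pos [0.5764 0.1884 0.1315] turn [0.01 0.02 0.02] shift now-axes [ 0.12 -0.99  3.62] shift target-axes [ 0.12 -0.99  3.62] F [ 0.4 -0.1 -0.8] gap 50.7 gf 11.9
top 29 [[0.5753 0.1813 0.1222]
 [0.5817 0.1867 0.1248]
 [0.5859 0.1911 0.1277]]
scene 889 [[ 1.0324 -0.1632 -0.2913]
 [ 1.0432  0.0369 -0.2847]
 [ 1.054   0.1917 -0.2781]]
```

Emit:
play_rows(plan=[[0, 0, 0, 0.1, -0.5, 0, 45], [0, 0, 0, 0, -0.48, 0.6, 45], [0, 0, 0, 0, 0, 0.8, 45], [0, 0, 0, 0, 0, 0.8, 45], [0, 0, 0, 0, 0, 0.6, 45]])

```text
time: 21.42
tool_pos: [0.5805, 0.2122, 0.0611]
eef_rot: [0.0, 1.0, -0.013, -0.0]
force: [-0.2, -0.4, -1.0]
finger_gap: 0.575
gripper_force: 11.9
```

Emit:
play_rows(plan=[[0, 0, 0, 0, 0, 0.4, 45], [0, 0, 0, 0, 0, 0, 45], [0, 0, 0, 0, 0, 0, 45]])

```text
time: 21.67
tool_pos: [0.5809, 0.2123, 0.0524]
eef_rot: [0.0, 1.0, -0.013, -0.0]
force: [-0.5, 0.2, -0.8]
finger_gap: 0.579
gripper_force: 11.9
```

```bash
python3 go.py .580 .213 .041 -1.5
```

```text
t 21.67 pos [0.5809 0.2123 0.0524] turn [ 0.  0. -0.] shift now-axes [-0.04 -0.03  0.46] shift target-axes [-0.04 -0.03  0.46] F [-0.5  0.2 -0.8] gap 51.0 gf 11.9
```

Emit:
play_rows(plan=[[0, 0, 0, 0, 0, 0.2, 45], [0, 0, 0, 0, 0, 0.16, 45], [0, 0, 0, 0, 0, 0.06, 45], [0, 0, 0, 0, 0, 0.04, 45], [0, 0, 0, 0, 0, 0, 45]])

```text
time: 22.08
tool_pos: [0.5808, 0.2126, 0.0411]
eef_rot: [-0.0, 1.0, -0.013, 0.0]
force: [0.2, -0.0, -1.8]
finger_gap: 0.576
gripper_force: 11.9
```

```bash
python3 go.py .580 .213 .041 -1.5
```

```text
t 22.08 pos [0.5808 0.2126 0.0411] turn [-0. -0.  0.] shift now-axes [-0.03 -0.02  0.  ] shift target-axes [-0.03 -0.02  0.  ] F [ 0.2 -0.  -1.8] gap 50.8 gf 11.9
```

Emit:
play_rows(plan=[[0, 0, 0, 0, 0, 0.04, 45], [0, 0, 0, 0, 0, 0, 45]])

```text
time: 22.25
tool_pos: [0.581, 0.2124, 0.0407]
eef_rot: [0.0, 1.0, -0.013, 0.0]
force: [-1.2, -1.0, 3.9]
finger_gap: 0.573
gripper_force: 11.5
```

Emit:
play_rows(plan=[[0, 0, 0, 0, 0, 0.04, 45], [0, 0, 0, 0, 0, 0, 45]])

```text
time: 22.42
tool_pos: [0.5812, 0.2123, 0.0402]
eef_rot: [0.0, 1.0, -0.013, 0.0]
force: [-2.8, -0.7, 8.7]
finger_gap: 0.57
gripper_force: 11.2
```

Emit:
play_rows(plan=[[0, 0, 0, 0, 0, -0.04, 60], [0, 0, 0, 0, 0, 0, 68], [0, 0, 0, 0, 0, 0, 68], [0, 0, 0, 0, 0, -0.5, 68], [0, 0, 0, 0, 0, -0.8, 68]])

```text
time: 22.83
tool_pos: [0.5791, 0.212, 0.0714]
eef_rot: [0.001, 1.0, -0.013, -0.002]
force: [0.3, -0.5, 1.2]
finger_gap: 0.771
gripper_force: 0.0
```

Emit:
play_rows(plan=[[0, 0, 0, 0, 0, -1, 68], [0, 0, 0, 0, 0, -1, 68], [0, 0, 0, 0, 1, 0, 68], [0, 0, 0, 0, 1, 0, 68], [0, 0, 0, 0, 1, 0, 68]])

```text
time: 23.25
tool_pos: [0.5791, 0.1372, 0.1239]
eef_rot: [-0.0, 1.0, -0.012, 0.001]
force: [0.7, -1.9, 1.0]
finger_gap: 0.773
gripper_force: 0.0
```

Emit:
play_rows(plan=[[0, 0, 0, 0, 1, 0, 68], [0, 0, 0, 0, 1, 0, 68], [0, 0, 0, 0, 1, 0, 68], [0, 0, 0, 0, 1, 0, 68], [0, 0, 0, 0, 1, 0, 68]])

```text
time: 23.67
tool_pos: [0.5756, 0.0114, 0.1234]
eef_rot: [-0.0, 1.0, -0.013, 0.0]
force: [0.1, 0.5, 0.2]
finger_gap: 0.775
gripper_force: 0.0
```

Emit:
play_rows(plan=[[0, 0, 0, 0, 1, 0, 68], [0, 0, 0, 0, 1, 0, 68], [0, 0, 0, 0, 1, 0, 68], [0, 0, 0, 0.3, 1, 0, 68], [0, 0, 0, 0.3, 1, 0, 68]])

```text
time: 24.08
tool_pos: [0.5873, -0.114, 0.1234]
eef_rot: [0.0, 1.0, -0.013, 0.0]
force: [-0.1, 0.6, -0.5]
finger_gap: 0.776
gripper_force: 0.0
```

Emit:
play_rows(plan=[[0, 0, 0, 0.5, 1, 0, 68], [0, 0, 0, 0.5, 1, 0, 68], [0, 0, 0, 0.5, 1, 0, 68], [0, 0, 0, 0.5, 1, 0, 68], [0, 0, 0, 0.5, 1, 0, 68]])

```text
time: 24.5
tool_pos: [0.6471, -0.2407, 0.1234]
eef_rot: [0.0, 1.0, -0.013, 0.0]
force: [-0.3, -0.2, -0.7]
finger_gap: 0.766
gripper_force: 0.0
```

Emit:
play_rows(plan=[[0, 0, 0, 0.5, 1, 0, 68], [0, 0, 0, 0.1, 1, 0, 68], [0, 0, 0, 0, 0.1, 0, 68], [0, 0, 0, 0, 0, 0, 68], [0, 0, 0, 0, 0, 0, 68]])

```text
time: 24.92
tool_pos: [0.6602, -0.2911, 0.1227]
eef_rot: [-0.001, 1.0, -0.013, -0.0]
force: [-0.1, 1.6, -0.1]
finger_gap: 0.773
gripper_force: 0.0
```

```bash
python3 go.py .660 -.2925 .042 -1.5
python3 - <<'E'
from m import *
W=[]
for n in('top','scene'):
    p,d=snap(n,n[0]+'8.png');H=cv2.cvtColor(p,cv2.COLOR_RGB2HSV).astype(int)
    u=np.stack(np.meshgrid(np.arange(640),np.arange(480)),-1).reshape(-1,2);X=depthpt(n,u,d.ravel());h,s,v=H.reshape(-1,3).T
    m=(h>20)&(h<36)&(s>120)&(abs(X[:,0]-.58)<.05)&(abs(X[:,1]-.213)<.05)&(X[:,2]>.053)
    print(n,'cup',m.sum(),cv2.minEnclosingCircle(X[m][:,:2].astype(np.float32)),np.percentile(X[m][:,2],[5,50,95]).round(4))
    m=(abs(X[:,0]-.58)<.1)&(abs(X[:,1]-.213)<.1)&(X[:,2]>.014)&(X[:,2]<.028)&(s<90)&(v>120)
    print('plate',cv2.minAreaRect(X[m][:,:2].astype(np.float32)))
    m=(h<16)&(s>70)&(s<200)&(abs(X[:,0]-.66)<.03)&(abs(X[:,1]+.2925)<.03)&(X[:,2]>.036)
    print('egg',m.sum(),cv2.minAreaRect(X[m][:,:2].astype(np.float32)) if m.sum()>5 else '',X[m][:,2].max() if m.sum() else '')
    W.append(cv2.resize(p[215:335,190:340] if n=='scene' else p[150:290,130:290],(480,400))[:,:,::-1])
cv2.imwrite('pics/c8.png',np.hstack(W)[:,160:])
E
```

```text
t 24.92 pos [ 0.6602 -0.2911  0.1227] turn [-0.01  0.    0.01] shift now-axes [-0.01  0.06  3.23] shift target-axes [-0.01  0.06  3.23] F [-0.1  1.6 -0.1] gap 68.1 gf 0.0
top cup 165 ((0.5796324610710144, 0.21209003031253815), 0.026652490720152855) [0.0571 0.0615 0.0651]
plate ((0.578917384147644, 0.21153919398784637), (0.1666141003370285, 0.1667153537273407), 89.54278564453125)
egg 193 ((0.6485493183135986, -0.2858619689941406), (0.024555271491408348, 0.05092897638678551), 15.969575881958008) 0.2856677441535894
scene cup 125 ((0.5814985036849976, 0.21382953226566315), 0.029865799471735954) [0.0542 0.0589 0.0642]
plate ((0.581584095954895, 0.21357384324073792), (0.16846492886543274, 0.16630327701568604), 3.4105467796325684)
egg 393 ((0.6648496985435486, -0.2924615442752838), (0.05945790186524391, 0.04822609946131706), 87.4188461303711) 0.23283350478913378
```

View pics/c8.png

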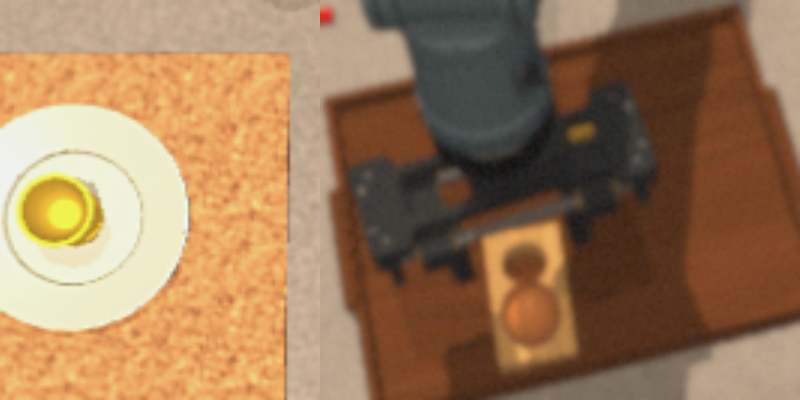

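The cup stands centred on the plate. The fingers straddle the egg, so I descend and grip it just above its equator, which keeps the fingertips clear of the cup's rim later.

Emit:
play_rows(plan=[[0, 0, 0, 0, 0.03, 0.8, 66], [0, 0, 0, 0, 0, 0.8, 66], [0, 0, 0, 0, 0, 0.7, 66], [0, 0, 0, 0, 0, 0.6, 66], [0, 0, 0, 0, 0, 0.2, 66]])

```text
time: 25.43
tool_pos: [0.6589, -0.2908, 0.0424]
eef_rot: [-0.001, 1.0, -0.012, -0.002]
force: [0.0, 0.0, -0.3]
finger_gap: 0.749
gripper_force: 0.0
```

Emit:
play_rows(plan=[[0, 0, 0, 0, 0, 0, 66], [0, 0, 0, 0, 0, 0, 66], [0, 0, 0, 0, 0, 0, 66]], force=10)

```text
time: 25.68
tool_pos: [0.6612, -0.2931, 0.0463]
eef_rot: [0.0, 1.0, -0.013, 0.001]
force: [-0.4, -0.0, 0.8]
finger_gap: 0.747
gripper_force: 0.0
```

```bash
python3 go.py .660 -.2925 .042 -1.5
```

```text
t 25.68 pos [ 0.6612 -0.2931  0.0463] turn [ 0.01 -0.02  0.01] shift now-axes [-0.05 -0.02  0.17] shift target-axes [-0.05 -0.02  0.17] F [-0.4 -0.   0.8] gap 65.8 gf 0.0
```

Emit:
play_rows(plan=[[0, 0, 0, 0, 0, 0.16, 60], [0, 0, 0, 0, 0, 0, 50], [0, 0, 0, 0, 0, 0, 46], [0, 0, 0, 0, 0, 0, 38], [0, 0, 0, 0, 0, 0, 36]])

```text
time: 26.1
tool_pos: [0.6603, -0.2932, 0.0412]
eef_rot: [0.0, 1.0, -0.013, 0.0]
force: [-0.7, -0.6, 0.3]
finger_gap: 0.469
gripper_force: 9.9
```

Emit:
play_rows(plan=[[0, 0, 0, 0, 0, 0, 36], [0, 0, 0, 0, 0, 0, 36], [0, 0, 0, 0, 0, 0, 36]])

```text
time: 26.35
tool_pos: [0.6603, -0.2932, 0.0411]
eef_rot: [0.0, 1.0, -0.013, 0.0]
force: [-0.2, 0.3, 0.7]
finger_gap: 0.469
gripper_force: 10.0
```

```bash
python3 go.py .581 .2127 .15 -1.5
```

```text
t 26.35 pos [ 0.6603 -0.2932  0.0411] turn [ 0. -0.  0.] shift now-axes [ -3.69 -20.15  -4.36] shift target-axes [ -3.7  -20.15  -4.35] F [-0.2  0.3  0.7] gap 41.3 gf 10.0
```

Emit:
play_rows(plan=[[0, 0, 0, 0, 0, -0.2, 36], [0, 0, 0, 0, 0, -0.4, 36], [0, 0, 0, 0, 0, -0.5, 36], [0, 0, 0, 0, 0, -0.5, 36], [0, 0, 0, 0, 0, -0.3, 36]])

```text
time: 26.77
tool_pos: [0.6614, -0.2934, 0.0914]
eef_rot: [0.001, 1.0, -0.013, 0.001]
force: [-0.5, 0.5, 0.2]
finger_gap: 0.468
gripper_force: 9.9
```

```bash
python3 go.py .581 .2127 .15 -1.5; python3 -c "
from h import *
p,d=snap('scene','s9.png')
cv2.imwrite('pics/c9.png',cv2.resize(p[215:335,190:350],None,fx=4,fy=4)[:,:,::-1])
"
```

```text
t 26.77 pos [ 0.6614 -0.2934  0.0914] turn [ 0.01 -0.03  0.  ] shift now-axes [ -3.73 -20.15  -2.37] shift target-axes [ -3.75 -20.15  -2.34] F [-0.5  0.5  0.2] gap 41.2 gf 9.9
```

View pics/c9.png

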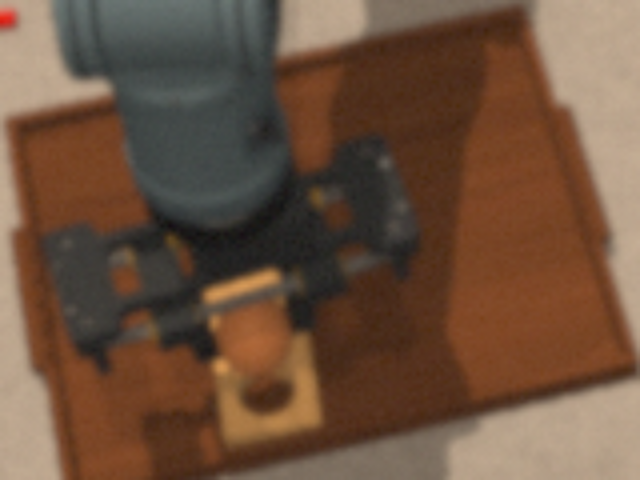

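The egg is held and the hole below it is empty. I carry it over smoothly.

Emit:
play_rows(plan=[[0, 0, 0, 0, 0, -0.6, 36], [0, 0, 0, 0, 0, -0.6, 36], [0, 0, 0, 0, 0, -0.6, 36], [0, 0, 0, 0, -0.3, -0.4, 36], [0, 0, 0, 0, -0.6, 0, 36]])

```text
time: 27.23
tool_pos: [0.662, -0.273, 0.1472]
eef_rot: [0.002, 1.0, -0.015, 0.002]
force: [0.2, -0.6, -1.2]
finger_gap: 0.466
gripper_force: 9.9
```

Emit:
play_rows(plan=[[0, 0, 0, -0.1, -0.8, 0, 36], [0, 0, 0, -0.3, -0.9, 0, 36], [0, 0, 0, -0.3, -0.9, 0, 36], [0, 0, 0, -0.3, -0.9, 0, 36], [0, 0, 0, -0.3, -0.9, 0, 36]])

```text
time: 27.65
tool_pos: [0.6303, -0.1564, 0.1431]
eef_rot: [-0.001, 1.0, -0.012, -0.0]
force: [-0.0, 0.1, -0.4]
finger_gap: 0.468
gripper_force: 9.9
```

Emit:
play_rows(plan=[[0, 0, 0, -0.3, -0.9, 0, 36], [0, 0, 0, -0.3, -0.9, 0, 36], [0, 0, 0, -0.3, -0.9, 0, 36], [0, 0, 0, -0.3, -0.9, 0, 36], [0, 0, 0, -0.3, -0.9, 0, 36]])

```text
time: 28.07
tool_pos: [0.5953, -0.0433, 0.1432]
eef_rot: [-0.0, 1.0, -0.012, -0.0]
force: [0.3, -0.8, -0.4]
finger_gap: 0.464
gripper_force: 9.9
```

Emit:
play_rows(plan=[[0, 0, 0, -0.3, -0.9, 0, 36], [0, 0, 0, -0.3, -0.9, 0, 36], [0, 0, 0, -0.3, -0.9, 0, 36], [0, 0, 0, 0, -0.9, 0, 36], [0, 0, 0, 0, -0.9, 0, 36]])

```text
time: 28.48
tool_pos: [0.5753, 0.0695, 0.1432]
eef_rot: [-0.0, 1.0, -0.012, -0.001]
force: [0.7, 0.8, -0.4]
finger_gap: 0.463
gripper_force: 9.9
```

Emit:
play_rows(plan=[[0, 0, 0, 0, -0.9, 0, 36], [0, 0, 0, 0, -0.9, 0, 36], [0, 0, 0, 0, -0.9, 0, 36], [0, 0, 0, 0, -0.9, 0, 36], [0, 0, 0, 0, -0.7, 0, 36]])

```text
time: 28.9
tool_pos: [0.5781, 0.1782, 0.1432]
eef_rot: [-0.001, 1.0, -0.011, -0.001]
force: [-1.1, 0.7, -1.0]
finger_gap: 0.465
gripper_force: 9.9
```

Emit:
play_rows(plan=[[0, 0, 0, 0, -0.5, 0, 36], [0, 0, 0, 0, -0.3, 0, 36], [0, 0, 0, 0, 0, 0, 36], [0, 0, 0, 0, 0, 0, 36], [0, 0, 0, 0, 0, 0, 36]])

```text
time: 29.32
tool_pos: [0.5803, 0.1926, 0.1434]
eef_rot: [0.001, 1.0, -0.014, -0.0]
force: [0.0, 0.4, 0.2]
finger_gap: 0.465
gripper_force: 9.9
```

```bash
python3 go.py .5808 .2127 .0635 -1.5
```

```text
t 29.32 pos [0.5803 0.1926 0.1434] turn [ 0.01  0.   -0.01] shift now-axes [-0.   -0.81  3.19] shift target-axes [-0.   -0.8   3.19] F [0.  0.4 0.2] gap 41.0 gf 9.9
```

Emit:
play_rows(plan=[[0, 0, 0, 0, -0.4, 0.4, 36], [0, 0, 0, 0, -0.4, 0.6, 36], [0, 0, 0, 0, 0, 0.5, 36], [0, 0, 0, 0, 0, 0, 36], [0, 0, 0, 0, 0, 0, 36]])

```text
time: 29.73
tool_pos: [0.58, 0.2132, 0.1047]
eef_rot: [0.001, 1.0, -0.013, -0.001]
force: [-0.6, -1.4, -0.6]
finger_gap: 0.466
gripper_force: 9.9
```

```bash
python3 go.py .5808 .2127 .0635 -1.5;  python3 -c "
from h import *
p,d=snap('scene','s10.png');np.save('s10.npy',d)
cv2.imwrite('pics/c10.png',cv2.resize(p[150:270,380:500],None,fx=5,fy=5,interpolation=cv2.INTER_CUBIC)[:,:,::-1])
"
```

```text
t 29.73 pos [0.58   0.2132 0.1047] turn [ 0.02  0.02 -0.  ] shift now-axes [0.04 0.02 1.65] shift target-axes [0.03 0.02 1.65] F [-0.6 -1.4 -0.6] gap 41.1 gf 9.9
```

View pics/c10.png

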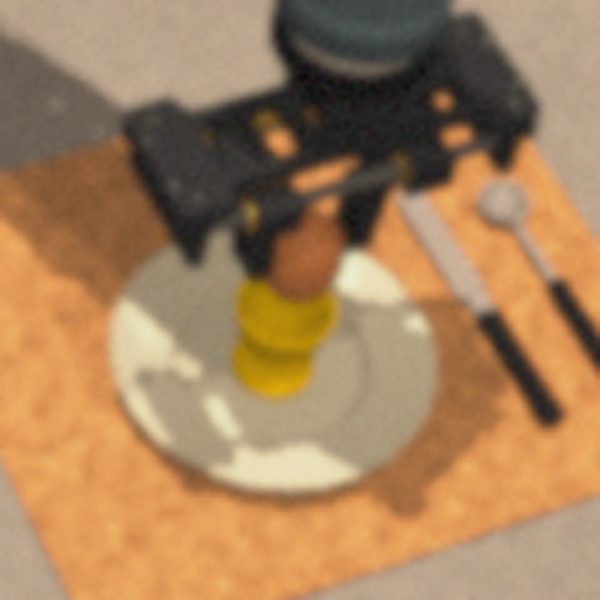

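The egg is just over the cup, with the egg centre at crop (308,255) and the cup rim centre at about (287,318). I check their alignment by projection.

Run:
```python
from m import *
c=manip.camera_model('scene')
rv=cv2.Rodrigues(np.array(c['R']))[0]
q=cv2.projectPoints(np.array([[.58,.213,.104],[.5806,.2127,.062],[.5806,.2127,.010],[.59,.213,.104],[.58,.223,.104]]),rv,np.array(c['t']),c['intrinsics'],c['D'])[0].reshape(-1,2)
print(((q-[380,150])*5).round(0))
p=cv2.imread('pics/s10.png');H=cv2.cvtColor(p,cv2.COLOR_BGR2HSV).astype(int)
for nm,m,r in(('cup',(H[...,0]>20)&(H[...,0]<36)&(H[...,1]>200),(420,200,455,235)),('egg',(H[...,0]<13)&(H[...,1]>100)&(H[...,2]>70),(432,195,452,212))):
    P=big(m,r);print(nm,len(P),(P.min(0)-[380,150])*5,(P.max(0)+1-[380,150])*5)
```

```text
[[291. 250.]
 [278. 303.]
 [264. 363.]
 [300. 265.]
 [308. 244.]]
cup 296 [235 280] [335 395]
egg 160 [270 225] [350 295]
```

Emit:
play_rows(plan=[[0, 0, 0, 0, 0, 0.3, 36], [0, 0, 0, 0, 0, 0, 36], [0, 0, 0, 0, 0, 0, 36], [0, 0, 0, 0, 0, 0, 36], [0, 0, 0, 0, 0, 0, 36]])

```text
time: 30.2
tool_pos: [0.581, 0.2142, 0.0988]
eef_rot: [-0.0, 1.0, -0.013, 0.0]
force: [-0.2, 0.1, -1.5]
finger_gap: 0.469
gripper_force: 9.9
```

```bash
python3 go.py .5808 .2127 .0635 -1.5
python3 - <<'E'
from m import *
p,d=snap('scene','s11.png');n='scene'
H=cv2.cvtColor(p,cv2.COLOR_RGB2HSV).astype(int)
cv2.imwrite('pics/c11.png',cv2.resize(p[180:240,400:480],None,fx=8,fy=8,interpolation=cv2.INTER_CUBIC)[:,:,::-1])
for nm,m,r in(('cup',(H[...,0]>20)&(H[...,0]<36)&(H[...,1]>200),(420,200,455,235)),('egg',(H[...,0]<13)&(H[...,1]>100)&(H[...,2]>70),(428,195,455,218))):
    P=big(m,r);X=depthpt(n,P,d[P[:,1],P[:,0]]);print(nm,len(P),P.min(0),P.max(0)+1,np.percentile(X,[3,50,97],axis=0).round(4))
E
```

```text
t 30.2 pos [0.581  0.2142 0.0988] turn [-0. -0.  0.] shift now-axes [-0.01  0.06  1.41] shift target-axes [-0.01  0.06  1.41] F [-0.2  0.1 -1.5] gap 41.3 gf 9.9
cup 273 [427 207] [446 229] [[0.5647 0.1908 0.0138]
 [0.5874 0.2107 0.0381]
 [0.6077 0.2339 0.0638]]
egg 168 [434 195] [449 210] [[0.5848 0.1835 0.0971]
 [0.5955 0.2098 0.1154]
 [0.6159 0.232  0.1718]]
```

View pics/c11.png

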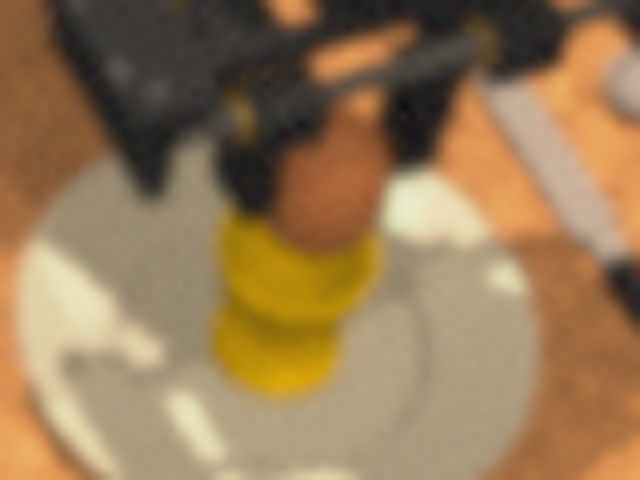

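The egg is within about 2 mm of the cup axis. I nudge it sideways and lower it in small steps.

Emit:
play_rows(plan=[[0, 0, 0, 0, 0.06, 0.3, 36], [0, 0, 0, 0, 0, 0.3, 36], [0, 0, 0, 0, 0, 0.3, 36], [0, 0, 0, 0, 0, 0.2, 36], [0, 0, 0, 0, 0, 0, 36]])

```text
time: 30.67
tool_pos: [0.5796, 0.2123, 0.0691]
eef_rot: [0.001, 1.0, -0.013, -0.001]
force: [0.2, -0.3, -0.2]
finger_gap: 0.466
gripper_force: 9.9
```

Emit:
play_rows(plan=[[0, 0, 0, 0, 0, 0, 36], [0, 0, 0, 0, 0, 0, 36]])

```text
time: 30.83
tool_pos: [0.5808, 0.2129, 0.071]
eef_rot: [-0.0, 1.0, -0.013, 0.0]
force: [0.4, -0.5, -0.0]
finger_gap: 0.47
gripper_force: 9.9
```

```bash
python3 go.py .5808 .2127 .0635 -1.5
```

```text
t 30.83 pos [0.5808 0.2129 0.071 ] turn [-0. -0.  0.] shift now-axes [-0.    0.01  0.3 ] shift target-axes [-0.    0.01  0.3 ] F [ 0.4 -0.5 -0. ] gap 41.4 gf 9.9
```

Emit:
play_rows(plan=[[0, 0, 0, 0, 0, 0.08, 36], [0, 0, 0, 0, 0, 0.08, 36], [0, 0, 0, 0, 0, 0, 36]])

```text
time: 31.08
tool_pos: [0.5805, 0.2127, 0.0667]
eef_rot: [0.0, 1.0, -0.013, -0.0]
force: [-0.7, -0.6, -0.2]
finger_gap: 0.467
gripper_force: 9.9
```

Emit:
play_rows(plan=[[0, 0, 0, 0, 0, 0.05, 36], [0, 0, 0, 0, 0, 0, 36]])

```text
time: 31.25
tool_pos: [0.5806, 0.2127, 0.0655]
eef_rot: [0.0, 1.0, -0.013, -0.0]
force: [-0.7, 0.7, -0.7]
finger_gap: 0.467
gripper_force: 9.9
```

Emit:
play_rows(plan=[[0, 0, 0, 0, 0, 0.04, 36], [0, 0, 0, 0, 0, 0, 36]])

```text
time: 31.42
tool_pos: [0.5806, 0.2128, 0.0646]
eef_rot: [0.0, 1.0, -0.013, -0.0]
force: [-0.6, -0.5, -0.6]
finger_gap: 0.465
gripper_force: 9.9
```

Emit:
play_rows(plan=[[0, 0, 0, 0, 0, 0.03, 36], [0, 0, 0, 0, 0, 0, 36]])

```text
time: 31.58
tool_pos: [0.5807, 0.2127, 0.0639]
eef_rot: [0.0, 1.0, -0.013, -0.0]
force: [-0.7, -0.6, -0.2]
finger_gap: 0.466
gripper_force: 9.9
```

Emit:
play_rows(plan=[[0, 0, 0, 0, 0, 0.03, 36], [0, 0, 0, 0, 0, 0, 36]])

```text
time: 31.75
tool_pos: [0.5807, 0.2127, 0.0634]
eef_rot: [0.0, 1.0, -0.013, -0.0]
force: [-1.8, -1.4, 2.7]
finger_gap: 0.465
gripper_force: 10.1
```

Contact is felt at the expected height. I release gently and rise.

Emit:
play_rows(plan=[[0, 0, 0, 0, 0, 0, 42], [0, 0, 0, 0, 0, 0, 44], [0, 0, 0, 0, 0, 0, 48], [0, 0, 0, 0, 0, -0.05, 56], [0, 0, 0, 0, 0, -0.1, 66]])

```text
time: 32.17
tool_pos: [0.5806, 0.2128, 0.0668]
eef_rot: [0.0, 1.0, -0.013, -0.0]
force: [-0.3, 0.3, -0.5]
finger_gap: 0.673
gripper_force: 0.0
```

Emit:
play_rows(plan=[[0, 0, 0, 0, 0, -0.3, 70], [0, 0, 0, 0, 0, -0.8, 76], [0, 0, 0, 0, 0, -1, 80], [0, 0, 0, 0, 0, -1, 80], [0, 0, 0, 0, 0, -0.5, 80]])

```text
time: 32.58
tool_pos: [0.5823, 0.2134, 0.1606]
eef_rot: [-0.001, 1.0, -0.013, 0.002]
force: [0.3, -0.1, 1.0]
finger_gap: 0.906
gripper_force: 0.0
```

```bash
python3 go.py .500 -.2735 .16 -1.5
python3 - <<'E'
from m import *
p,d=snap('scene','s12.png')
cv2.imwrite('pics/c12.png',cv2.resize(p[150:270,380:500],None,fx=4,fy=4,interpolation=cv2.INTER_CUBIC)[:,:,::-1])
E
```

```text
t 32.58 pos [0.5823 0.2134 0.1606] turn [-0.02 -0.04  0.  ] shift now-axes [-2.79 19.55 -0.02] shift target-axes [-2.78 19.56  0.02] F [ 0.3 -0.1  1. ] gap 79.9 gf 0.0
```

View pics/c12.png

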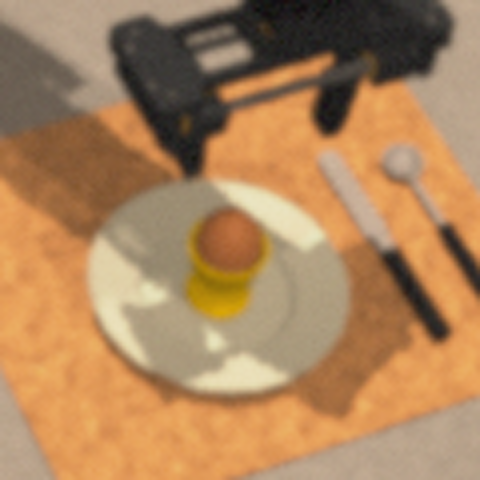

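The egg stands upright in the cup. Next is the tumbler.

Emit:
play_rows(plan=[[0, 0, 0, 0, 1, 0, 82], [0, 0, 0, 0, 1, 0, 82], [0, 0, 0, 0, 1, 0, 82], [0, 0, 0, 0, 1, 0, 82], [0, 0, 0, 0, 1, 0, 82]])

```text
time: 33.05
tool_pos: [0.5768, 0.0866, 0.1561]
eef_rot: [0.0, 1.0, -0.013, -0.001]
force: [0.4, -0.9, -0.0]
finger_gap: 0.93
gripper_force: 0.0
```

Emit:
play_rows(plan=[[0, 0, 0, -0.2, 1, 0, 82], [0, 0, 0, -0.2, 1, 0, 82], [0, 0, 0, -0.2, 1, 0, 82], [0, 0, 0, -0.2, 1, 0, 82], [0, 0, 0, -0.2, 1, 0, 82]])

```text
time: 33.47
tool_pos: [0.5484, -0.0377, 0.1562]
eef_rot: [0.0, 1.0, -0.013, -0.001]
force: [-0.2, -0.6, 1.1]
finger_gap: 0.928
gripper_force: 0.0
```

Emit:
play_rows(plan=[[0, 0, 0, -0.3, 1, 0, 82], [0, 0, 0, -0.3, 1, 0, 82], [0, 0, 0, -0.3, 1, 0, 82], [0, 0, 0, -0.3, 1, 0, 82], [0, 0, 0, -0.3, 1, 0, 82]])

```text
time: 33.88
tool_pos: [0.5076, -0.1615, 0.1563]
eef_rot: [-0.0, 1.0, -0.013, -0.0]
force: [1.6, -0.2, -0.3]
finger_gap: 0.931
gripper_force: 0.0
```

Emit:
play_rows(plan=[[0, 0, 0, -0.3, 1, 0, 82], [0, 0, 0, 0, 1, 0, 82], [0, 0, 0, 0, 1, 0, 82], [0, 0, 0, 0, 1, 0, 82], [0, 0, 0, 0, 0.5, 0, 82]])

```text
time: 34.3
tool_pos: [0.497, -0.2762, 0.1563]
eef_rot: [0.001, 1.0, -0.015, -0.0]
force: [-0.1, -1.2, 0.1]
finger_gap: 0.929
gripper_force: 0.0
```

Emit:
play_rows(plan=[[0, 0, 0, 0, 0, 0.8, 82], [0, 0, 0, 0, 0, 0.4, 82], [0, 0, 0, 0, 0, 0, 82], [0, 0, 0, 0, 0, 0, 82]])

```text
time: 34.63
tool_pos: [0.4978, -0.2712, 0.1261]
eef_rot: [-0.001, 1.0, -0.012, -0.001]
force: [0.3, 0.1, -0.4]
finger_gap: 0.929
gripper_force: 0.0
```

```bash
python3 go.py .500 -.2735 .045 -1.5
python3 - <<'E'
from m import *
p,d=snap('scene','s13.png')
cv2.imwrite('pics/c13.png',cv2.resize(p[190:310,180:340],None,fx=4,fy=4,interpolation=cv2.INTER_CUBIC)[:,:,::-1])
E
```

```text
t 34.63 pos [ 0.4978 -0.2712  0.1261] turn [-0.01  0.02  0.02] shift now-axes [0.1  0.09 3.24] shift target-axes [0.09 0.09 3.25] F [ 0.3  0.1 -0.4] gap 81.8 gf 0.0
```

View pics/c13.png

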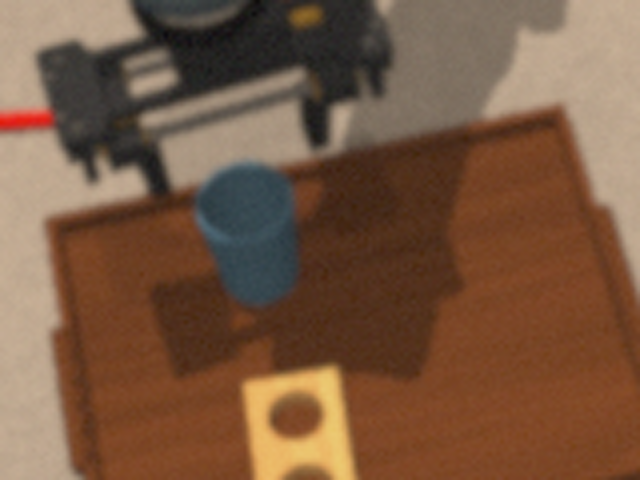

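The tumbler stands between the open fingers with clearance. I descend and grip.

Emit:
play_rows(plan=[[0, 0, 0, 0.08, 0.08, 0.6, 82], [0, 0, 0, 0, 0, 0.7, 82], [0, 0, 0, 0, 0, 0.7, 82], [0, 0, 0, 0, 0, 0.7, 82], [0, 0, 0, 0, 0, 0.45, 82]])

```text
time: 35.1
tool_pos: [0.5002, -0.274, 0.0475]
eef_rot: [-0.0, 1.0, -0.012, -0.0]
force: [-0.9, -0.2, -0.0]
finger_gap: 0.932
gripper_force: 0.0
```

Emit:
play_rows(plan=[[0, 0, 0, 0, 0, 0, 82], [0, 0, 0, 0, 0, 0, 70], [0, 0, 0, 0, 0, 0, 60], [0, 0, 0, 0, 0, 0, 50], [0, 0, 0, 0, 0, 0, 45]], force=18)

```text
time: 35.52
tool_pos: [0.5008, -0.2749, 0.0492]
eef_rot: [0.0, 1.0, -0.013, 0.001]
force: [-0.7, 2.0, 0.6]
finger_gap: 0.654
gripper_force: 17.9
```

Emit:
play_rows(plan=[[0, 0, 0, 0, 0, 0, 45], [0, 0, 0, 0, 0, 0, 45]])

```text
time: 35.68
tool_pos: [0.5009, -0.2747, 0.0491]
eef_rot: [0.0, 1.0, -0.013, 0.001]
force: [0.3, 1.8, 5.5]
finger_gap: 0.645
gripper_force: 18.2
```

```bash
python3 go.py .452 .3365 .17 -1.5
```

```text
t 35.68 pos [ 0.5009 -0.2747  0.0491] turn [ 0.   -0.01  0.01] shift now-axes [ -2.57 -24.39  -4.85] shift target-axes [ -2.59 -24.39  -4.84] F [0.3 1.8 5.5] gap 56.8 gf 18.2
```

Emit:
play_rows(plan=[[0, 0, 0, 0, 0, -0.4, 45], [0, 0, 0, 0, 0, -0.8, 45], [0, 0, 0, 0, 0, -0.9, 45], [0, 0, 0, 0, 0, -0.9, 45], [0, 0, 0, 0, -0.4, -0.8, 45]])

```text
time: 36.1
tool_pos: [0.4997, -0.2672, 0.145]
eef_rot: [0.001, 1.0, -0.014, 0.0]
force: [0.2, -0.7, -0.8]
finger_gap: 0.651
gripper_force: 17.8
```

Emit:
play_rows(plan=[[0, 0, 0, 0, -0.8, 0, 45], [0, 0, 0, 0, -1, 0, 45], [0, 0, 0, 0, -1, 0, 45], [0, 0, 0, 0, -1, 0, 45], [0, 0, 0, 0, -1, 0, 45]])

```text
time: 36.52
tool_pos: [0.5029, -0.1441, 0.1436]
eef_rot: [0.0, 1.0, -0.013, -0.0]
force: [-0.2, 0.1, -2.3]
finger_gap: 0.653
gripper_force: 17.7
```

Emit:
play_rows(plan=[[0, 0, 0, 0, -1, 0, 45], [0, 0, 0, 0, -1, 0, 45], [0, 0, 0, 0, -1, 0, 45], [0, 0, 0, 0, -1, 0, 45], [0, 0, 0, 0, -1, 0, 45]])

```text
time: 36.93
tool_pos: [0.5063, -0.0191, 0.1436]
eef_rot: [0.0, 1.0, -0.013, -0.0]
force: [-0.2, -0.4, -1.4]
finger_gap: 0.65
gripper_force: 17.7
```

Emit:
play_rows(plan=[[0, 0, 0, -0.3, -1, 0, 45], [0, 0, 0, -0.3, -1, 0, 45], [0, 0, 0, -0.3, -1, 0, 45], [0, 0, 0, -0.3, -1, 0, 45], [0, 0, 0, -0.3, -1, 0, 45]])

```text
time: 37.35
tool_pos: [0.4718, 0.1067, 0.1436]
eef_rot: [0.0, 1.0, -0.013, -0.0]
force: [0.1, 1.0, -0.5]
finger_gap: 0.651
gripper_force: 17.7
```

Emit:
play_rows(plan=[[0, 0, 0, -0.3, -1, 0, 45], [0, 0, 0, -0.3, -1, 0, 45], [0, 0, 0, -0.3, -1, 0, 45], [0, 0, 0, -0.2, -1, 0, 45], [0, 0, 0, 0, -1, 0, 45]])

```text
time: 37.77
tool_pos: [0.4468, 0.2324, 0.1435]
eef_rot: [0.0, 1.0, -0.013, -0.0]
force: [0.2, -1.5, -0.8]
finger_gap: 0.65
gripper_force: 17.7
```

Emit:
play_rows(plan=[[0, 0, 0, 0, -1, 0, 45], [0, 0, 0, 0, -1, 0, 45], [0, 0, 0, 0, -0.8, 0, 45], [0, 0, 0, 0, -0.4, 0, 45], [0, 0, 0, 0, 0, 0, 45]])

```text
time: 38.18
tool_pos: [0.4497, 0.3139, 0.1435]
eef_rot: [-0.001, 1.0, -0.011, 0.0]
force: [0.4, -0.9, -1.5]
finger_gap: 0.65
gripper_force: 17.7
```

Emit:
play_rows(plan=[[0, 0, 0, 0, 0, 0, 45], [0, 0, 0, 0, 0, 0, 45]])

```text
time: 38.35
tool_pos: [0.4505, 0.3095, 0.1431]
eef_rot: [0.001, 1.0, -0.014, -0.0]
force: [-0.7, -0.5, -1.7]
finger_gap: 0.648
gripper_force: 17.7
```

```bash
python3 go.py .452 .3365 .045 -1.5
python3 - <<'E'
from m import *
p,d=snap('scene','s14.png')
cv2.imwrite('pics/c14.png',cv2.resize(p[110:270,360:560],None,fx=3,fy=3,interpolation=cv2.INTER_CUBIC)[:,:,::-1])
E
```

```text
t 38.35 pos [0.4505 0.3095 0.1431] turn [ 0.02  0.   -0.01] shift now-axes [ 0.03 -1.09  3.92] shift target-axes [ 0.03 -1.08  3.92] F [-0.7 -0.5 -1.7] gap 57.1 gf 17.7
```

View pics/c14.png

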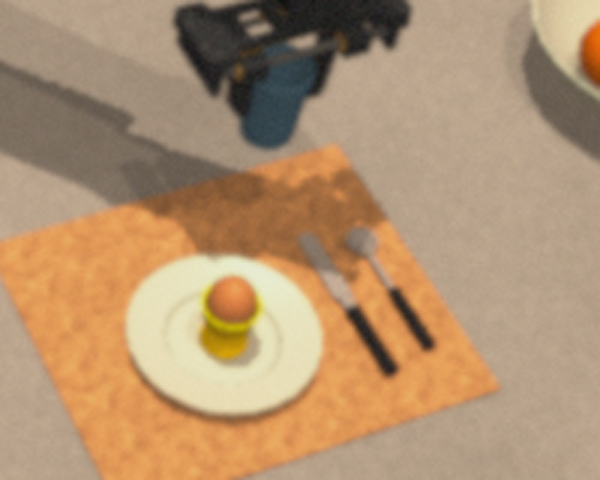

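The tumbler is held upright beyond the blade. I lower it.

Emit:
play_rows(plan=[[0, 0, 0, 0.03, -0.55, 0.3, 45], [0, 0, 0, 0, -0.5, 0.7, 45], [0, 0, 0, 0, 0, 0.8, 45], [0, 0, 0, 0, 0, 0.8, 45], [0, 0, 0, 0, 0, 0.6, 45]])

```text
time: 38.82
tool_pos: [0.4511, 0.3379, 0.0612]
eef_rot: [0.0, 1.0, -0.013, -0.001]
force: [0.4, -0.7, -1.8]
finger_gap: 0.649
gripper_force: 17.7
```

Emit:
play_rows(plan=[[0, 0, 0, 0, 0, 0.3, 45], [0, 0, 0, 0, 0, 0, 45], [0, 0, 0, 0, 0, 0, 45], [0, 0, 0, 0, 0, 0, 45]])

```text
time: 39.15
tool_pos: [0.4523, 0.3384, 0.0565]
eef_rot: [-0.001, 1.0, -0.013, 0.001]
force: [-0.0, -0.4, -1.6]
finger_gap: 0.652
gripper_force: 17.7
```

```bash
python3 go.py .452 .3365 .045 -1.5
```

```text
t 39.15 pos [0.4523 0.3384 0.0565] turn [-0.01 -0.01  0.  ] shift now-axes [-0.01  0.08  0.46] shift target-axes [-0.01  0.08  0.46] F [-0.  -0.4 -1.6] gap 57.5 gf 17.7
```

Emit:
play_rows(plan=[[0, 0, 0, 0, 0.06, 0.2, 45], [0, 0, 0, 0, 0, 0.16, 45], [0, 0, 0, 0, 0, 0.06, 45], [0, 0, 0, 0, 0, 0, 45]])

```text
time: 39.48
tool_pos: [0.4517, 0.3363, 0.0452]
eef_rot: [0.0, 1.0, -0.013, -0.0]
force: [0.3, -0.9, -0.6]
finger_gap: 0.649
gripper_force: 17.7
```

Emit:
play_rows(plan=[[0, 0, 0, 0, 0, 0.04, 45], [0, 0, 0, 0, 0, 0, 45]])

```text
time: 39.65
tool_pos: [0.4519, 0.3366, 0.045]
eef_rot: [-0.0, 1.0, -0.013, 0.0]
force: [-0.5, -1.5, 7.3]
finger_gap: 0.65
gripper_force: 18.4
```

Emit:
play_rows(plan=[[0, 0, 0, 0, 0, 0.03, 45], [0, 0, 0, 0, 0, 0, 45]])

```text
time: 39.82
tool_pos: [0.4521, 0.3367, 0.0449]
eef_rot: [-0.0, 1.0, -0.013, 0.0]
force: [-2.8, -2.1, 13.2]
finger_gap: 0.651
gripper_force: 18.9
```

The tumbler is down. I release, rise, move off sideways and check the result.

Emit:
play_rows(plan=[[0, 0, 0, 0, 0, -0.04, 60], [0, 0, 0, 0, 0, 0, 70], [0, 0, 0, 0, 0, 0, 78], [0, 0, 0, 0, 0, 0, 82], [0, 0, 0, 0, 0, -0.3, 82]])

```text
time: 40.23
tool_pos: [0.4507, 0.3357, 0.0509]
eef_rot: [0.001, 1.0, -0.013, -0.001]
force: [-0.4, 1.1, -0.9]
finger_gap: 0.927
gripper_force: 0.0
```

Emit:
play_rows(plan=[[0, 0, 0, 0, 0, -0.6, 82], [0, 0, 0, 0, 0, -0.8, 82], [0, 0, 0, 0, 0, -1, 82], [0, 0, 0, 0, 0, -1, 82], [0, 0, 0, 0, 0, -1, 82]])

```text
time: 40.65
tool_pos: [0.4514, 0.3362, 0.1634]
eef_rot: [0.0, 1.0, -0.013, -0.0]
force: [1.4, 0.8, 1.3]
finger_gap: 0.928
gripper_force: 0.0
```

Emit:
play_rows(plan=[[0, 0, 0, 0, 1, -0.4, 82], [0, 0, 0, 0, 1, 0, 82], [0, 0, 0, 0, 1, 0, 82], [0, 0, 0, 0, 1, 0, 82], [0, 0, 0, 0, 1, 0, 82]])

```text
time: 41.07
tool_pos: [0.4482, 0.2102, 0.1725]
eef_rot: [-0.0, 1.0, -0.013, 0.0]
force: [1.1, 0.3, -1.0]
finger_gap: 0.93
gripper_force: 0.0
```

Emit:
play_rows(plan=[[0, 0, 0, 0, 1, 0, 82], [0, 0, 0, 0, 1, 0, 82], [0, 0, 0, 0, 1, 0, 82], [0, 0, 0, 0, 1, 0, 82], [0, 0, 0, 0, 1, 0, 82]])

```text
time: 41.48
tool_pos: [0.445, 0.0853, 0.1724]
eef_rot: [-0.0, 1.0, -0.013, 0.0]
force: [0.3, 0.8, 0.3]
finger_gap: 0.931
gripper_force: 0.0
```

Emit:
play_rows(plan=[[0, 0, 0, 0, 1, 0, 82], [0, 0, 0, 0, 1, 0, 82], [0, 0, 0, 0, 1, 0, 82], [0, 0, 0, 0, 0, 0, 82], [0, 0, 0, 0, 0, 0, 82]])

```text
time: 41.9
tool_pos: [0.4432, 0.0103, 0.1723]
eef_rot: [0.0, 1.0, -0.014, 0.0]
force: [0.0, -0.1, -0.0]
finger_gap: 0.926
gripper_force: 0.0
```

Run:
```python
from m import *
for n in('top','scene'):
    p,d=snap(n,n[0]+'15.png');h,s,v=cv2.cvtColor(p,cv2.COLOR_RGB2HSV).astype(int).reshape(-1,3).T
    u=np.stack(np.meshgrid(np.arange(640),np.arange(480)),-1).reshape(-1,2);X=depthpt(n,u,d.ravel());F=onplane(n,u,.012)
    def c(m,nm,Y=X):
        P=Y[m][:,:2].astype(np.float32)
        if len(P)>4: r=cv2.minAreaRect(P);print(n,nm,len(P),np.round(r[0],4),np.round(r[1],3),round(r[2],1),'circ',np.round(cv2.minEnclosingCircle(P)[0],4),'zmax',np.percentile(X[m][:,2],95).round(4))
    b=lambda x,y,r,Y=X:(abs(Y[:,0]-x)<r)&(abs(Y[:,1]-y)<r)
    c(b(.58,.213,.1)&(s<90)&(v>120)&(X[:,2]>.014)&(X[:,2]<.028),'plate')
    c(b(.58,.213,.04)&(h>20)&(h<36)&(s>120)&(X[:,2]>.05),'cup')
    c(b(.58,.213,.03)&(h<16)&(X[:,2]>.064)&(X[:,2]<.11),'egg')
    c(b(.452,.3365,.04)&(X[:,2]>.072)&(X[:,2]<.1),'glass')
    st=(s<75)|(v<60)
    c((abs(F[:,0]-.585)<.09)&(abs(F[:,1]-.334)<.02)&st,'knife',F)
    c((abs(F[:,0]-.585)<.085)&(abs(F[:,1]-.380)<.023)&st,'spoon',F)
    c((abs(X[:,0]-.78)<.06)&(abs(X[:,1]-.056)<.038)&(X[:,2]>.05),'jar')
q=cv2.imread('pics/t15.png')[90:320,95:355]
cv2.imwrite('pics/c15.png',cv2.resize(q,None,fx=2.5,fy=2.5))
```

```text
top plate 3041 [0.5788 0.2112] [0.165 0.167] 89.3 circ [0.5799 0.2114] zmax 0.0235
top cup 144 [0.58   0.2118] [0.05 0.05] 88.7 circ [0.5799 0.2119] zmax 0.0649
top egg 317 [0.5787 0.2094] [0.036 0.04 ] 78.4 circ [0.579  0.2101] zmax 0.0902
top glass 268 [0.449  0.3356] [0.058 0.057] 68.7 circ [0.4488 0.3361] zmax 0.0862
top knife 462 [0.5839 0.3337] [0.016 0.162] 89.1 circ [0.5839 0.3328] zmax 0.0167
top spoon 311 [0.586  0.3798] [0.134 0.026] 0.6 circ [0.5859 0.3788] zmax 0.0168
top jar 840 [0.7799 0.0528] [0.061 0.06 ] 57.0 circ [0.782  0.0532] zmax 0.0877
scene plate 1478 [0.5823 0.2143] [0.169 0.166] 84.7 circ [0.5815 0.214 ] zmax 0.024
scene cup 111 [0.5888 0.2104] [0.052 0.047] 52.1 circ [0.5856 0.2137] zmax 0.0694
scene egg 176 [0.587  0.2111] [0.035 0.033] 63.5 circ [0.5862 0.2111] zmax 0.0901
scene glass 190 [0.4513 0.34  ] [0.059 0.063] 30.8 circ [0.4509 0.3387] zmax 0.0871
scene knife 161 [0.5886 0.3361] [0.013 0.156] 89.7 circ [0.5886 0.3354] zmax 0.0182
scene spoon 84 [0.5873 0.377 ] [0.022 0.131] 83.5 circ [0.5878 0.3812] zmax 0.0177
scene jar 734 [0.7884 0.0548] [0.062 0.063] 89.2 circ [0.7886 0.0541] zmax 0.0888
```

View pics/c15.png

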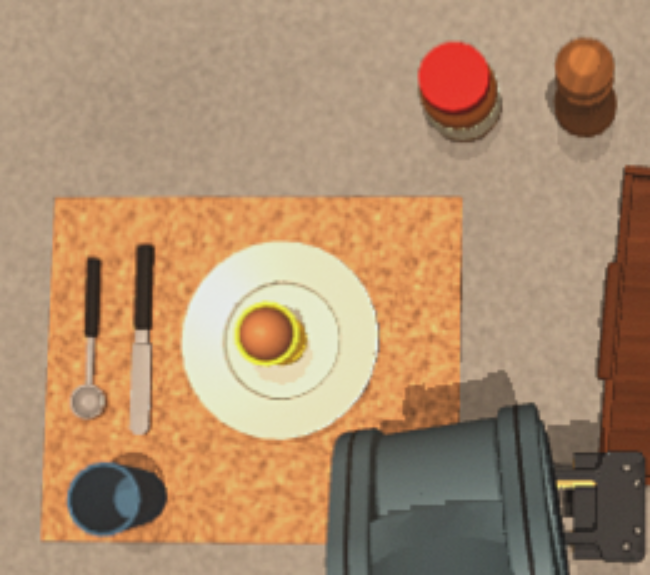

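All criteria check out: the tumbler is 134 mm beyond the knife's middle and in line with it, the spoon is 45 mm right of the knife, and the cup and egg are centred. I hand in the job.

```bash
python3 -c "
from cell import manip
print(manip.close_job())"
```

```text
the job is handed in; nothing more can be done
None
```

The breakfast place is laid and the job is handed in; the final check from both cameras put every item within tolerance, but the hand-in returned no verdict.

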